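Lay out the fly-sorting place

ROBOT

A 6-joint arm with a two-finger parallel gripper is mounted at the origin on the work surface. World frame = base frame: x ahead of the robot, y to its left, z up, the work surface at z = 0. Lengths are in m, angles in rad, forces in N, time in s.
With the tool pointing down it reaches from about 0.225 to 0.875 m from the base axis. Payload 3.4 kg.
Tool frame: the origin (TCP) lies at the very end of the fingers, on their centre line; the grasp point (between the pads) lies 19 mm behind it; z points along the fingers, x is the direction in which the jaws open and shut, and the axes are right-handed (so a half turn about z gives the same grasp; the last joint's range is limited). The gripper opens to 85 mm and grips with 20 to 120 N. Pads are 22 mm wide; open, the fingers measure 114 mm over their backs; the gripper's body (76 mm by 85 mm) begins 54 mm behind the grasp point. The pads swing forward as they close: fully open they stand 13 mm farther back than shut.
Start: joints at [-1.381, 0.276, 1.505, -0, 1.361, -0.121], TCP at [0.176, -0.547, 0.2] pointing down, gripper open.
Joint ranges: [-2.89, 2.89], [-0.75, 2.08], [0.22, 2.7], [-1.18, 4.32], [0.11, 2.71], [-2.7, 2.7]. Speed limits (rad/s): [2.57, 2.57, 3.14, 3.14, 3.14, 3.14].

INTERFACE

Orientations are given as a unit quaternion [w, x, y, z].
In Python, from rig import manip gives the robot as it stands.
- The arm moves only by the tool send_rows, never from a script. Its argument "increments" is a list of rows, each a list of 5 numbers: the opening, from 0 (shut) to 1 (fully open), then the shift along the tool's x, y, z in m, then the turn about the tool's z in rad. A call has 1 to 8 rows; each row shifts and turns the commanded pose from where the row before left it, along the tool's axes as they then stand; what a row does not reach is not made up. A row lasts 1/8 s, in which the tool goes at most 62.5 mm and 10.7 degrees, less where a joint would pass 70% of its speed; a pose out of reach is approached as far as the arm can. A call is refused whole if a number of a shift passes 0.0625 or a number of a turn 0.188, either way. A call with a gripper value outside its range is refused whole. The fingers move at their own pace and stop on an object; "squeeze" is the grip in N (left out, the last holds). Time passes only in rows, so rows that do not move let the fingers close. It gives the time, the measured TCP pose, the force and the opening at its end, in the units of the state.
- manip.get_state(): the state, without advancing time (a new reading comes with each control period).
- manip.get_image(name): name is "scene" or "side" or "wrist"; returns the picture (384x512x3 uint8, red, green, blue); there is no depth.
- manip.calibration(name): a dict with "fx", "fy", "cx", "cy" (pixels), "distortion" ([k1, k2, p1, p2, k3] as OpenCV has them; the pictures are not rectified), "camera_from_world" (4x4, takes a point from world to camera coordinates). Camera axes: x right, y up, looking along -z (the intrinsics and any distortion apply to the point x, -y, -z); pixel columns grow to the right and rows downward; lengths in m; the calibration is good to about 2 mm. A picture is of the moment at which its call begins: read the wrist's pose just before it. calibration takes no time and is no camera call; for the wrist camera it gives the pose at the moment of the call.
- manip.sign_off(): hands the job in, once; it reports no verdict.
The state is a dict: "clock": time; "qpos": joint angles; "qd": joint speeds; "effort": joint torques, N m; "position": TCP position; "ee_rot": TCP orientation; "contact_force": force on the tool from outside, world axes, zero at the start; "moment": the same for the moment, N m; "width": finger opening in m.
Only numpy, scipy, OpenCV 4.12 (cv2) and the standard library are available. Lean on these libraries where they do the work, as an engineer would, in place of code of your own. Each camera call takes 0.05 s, during which the arm holds its last target.

TASK

Lay out the fly-sorting place: set the white dish on the middle of the black square plate and the knobbed lid squarely on the dish, and stand the amber bottle on the mat midway between the black plate and the grey vial rest, in line with them. Lay the long vial in the groove of the vial rest that is nearer the black plate and the short vial in the other groove, either way round, each centred along its groove. Set things down gently rather than dropping them, keep the bottle upright, and leave the slide box and the tally counter where they are.

Things in the scene. Friction and masses are not known exactly. Their poses are not given: they have to be found in the camera images.
- plate: Black square sorting plate, 110 x 110 mm, 8 mm thick, fixed on the green mat. Origin at the centre of its underside (mat level, z = 0); x and y along its sides, z up. The vial rest stands beside it on its +y or -y side, roughly along its y axis, centres 265 to 285 mm apart.
- vial_rest: Grey vial rest, 110 x 110 mm, fixed on the mat. Base 8 mm thick; two shallow V-grooves along its own x axis, centred at y = +30 and -30 mm, between 45 degree ridges 6 mm high (14 mm above the mat), crests 10.5 mm either side of the groove's middle. A vial lying in a groove has its axis 21 mm above the mat. Origin: centre of underside, z up.
- dish: Round white ceramic dish, 60 mm diameter, 24 mm high, flat top (treat as a solid disc). Stands on the mat. Origin at the centre of its underside, z up.
- lid: White ceramic lid, a flat disc of 62 mm diameter and 5 mm thick with an upright knob in the middle: a neck of 14 mm diameter up to 9 mm, then a grip of 17 mm diameter from 9 to 29 mm above the underside. Lies on the mat, knob up. Origin at the centre of its underside, z up.
- bottle: Amber bottle with black cap, standing. Body 48 mm diameter, straight up to 68 mm, then shoulder; cap 32 mm diameter from 80 to 100 mm (total height 100 mm): the tallest thing here, and once in place it stands close enough to the near groove to be in the way of a wide gripper. Origin at the centre of its underside, z up.
- long_vial: Long clear vial with white plug and tan filling at the other end, lying on its side, free to roll: a cylinder of 25 mm diameter, 100 mm long. Origin at mid-length on its axis (12.5 mm above the mat at the start); its own x axis runs along the vial towards the plug, y and z turn with rolling.
- short_vial: Short clear vial with white plug, lying on its side, free to roll: a cylinder of 25 mm diameter, 64 mm long. Origin at mid-length on its axis; its own x axis runs along the vial towards the plug, y and z turn with rolling.
- slide_box: Bystander, loose: small cardboard slide box with a wooden lid, 47 x 77 x 36 mm. Origin at the centre of its underside. Leave it.
- counter: Bystander, loose: round steel tally counter, 48 mm diameter, 28 mm high with a thumb button up to 36 mm. Origin at the centre of its underside. Leave it.
Things that resemble listed ones, but are neither listed nor needed, are in the scene too. Of the things like the plate, leave any that is blue; of the rest the smaller one is meant.

How it is judged:
At the end, for the whole second after the job is handed in: Dish flat on plate within 12 mm; lid flat on dish within 10 mm; bottle upright on mat, under 158 mm from plate and rest centres, 25 mm from plate's y axis; long vial in groove nearer plate, short in other: 6 mm sideways, 20 mm lengthwise, 0.15 rad; all at rest (horizontal distance between dish and plate below 0.012 m and z of dish in the frame of plate between 0.005 and 0.011 m and angle between each of dish, lid, bottle's own z axis and vertical below 0.1 rad and horizontal distance between lid and dish below 0.01 m and z of lid in the frame of dish between 0.021 and 0.027 m and horizontal distance between bottle and plate below 0.158 m and horizontal distance between bottle and vial_rest below 0.158 m and x of bottle in the frame of plate between -0.025 and 0.025 m and height (world z) of bottle between -0.004 and 0.004 m and x of long_vial in the frame of vial_rest between -0.02 and 0.02 m and z of long_vial in the frame of vial_rest between 0.017 and 0.026 m and angle between the x axis of each of long_vial, short_vial and the x axis of vial_rest, either way round below 0.15 rad and x of short_vial in the frame of vial_rest between -0.02 and 0.02 m and z of short_vial in the frame of vial_rest between 0.017 and 0.026 m and ((y of plate in the frame of vial_rest above 0 m and y of long_vial in the frame of vial_rest between 0.024 and 0.036 m and y of short_vial in the frame of vial_rest between -0.036 and -0.024 m) or (y of plate in the frame of vial_rest below 0 m and y of long_vial in the frame of vial_rest between -0.036 and -0.024 m and y of short_vial in the frame of vial_rest between 0.024 and 0.036 m)) and linear speed of each of dish, lid, bottle, long_vial, short_vial below 0.02 m/s and angular speed of each of dish, lid, bottle, long_vial, short_vial below 0.4 rad/s); the robot touches nothing.
It fails at once if the slide box or the tally counter is shifted by more than 25 mm (distance of any of slide_box, counter from where it was at the start of the episode above 0.025 m).
It fails at once if the bottle is tipped by more than 0.6 rad (angle between bottle's own z axis and vertical above 0.6 rad).
It fails at once if a thing is dropped (falls free of the fingers faster than 0.7 m/s, a drop of 25 mm) ((linear speed of dish above 0.7 m/s and contact force between dish and the fingers below 0.05 N) or (linear speed of lid above 0.7 m/s and contact force between lid and the fingers below 0.05 N) or (linear speed of bottle above 0.7 m/s and contact force between bottle and the fingers below 0.05 N) or (linear speed of long_vial above 0.7 m/s and contact force between long_vial and the fingers below 0.05 N) or (linear speed of short_vial above 0.7 m/s and contact force between short_vial and the fingers below 0.05 N)).
It also fails if it takes over 128 s, if anything falls off the work surface, if the arm or the gripper's body presses on something with over 40 N, if the wrist force passes 120 N, or if a joint passes its speed limit or range.

## Working session

There is one attempt and no reset: what is moved stays moved. The work goes in short steps, Python scripts to look and compute and a tool call to move; the robot and the scene stay as the last step left them, time stands still between calls to the robot, and variables do not carry over. Pictures are saved under pics/ and viewed, and the job is handed in when it is done.

Besides the shell and the picture viewer there is one more tool, called after "Emit:" by a JSON object that holds its "op" and its "data", one argument or row to a line. send_rows: Moves the arm, as the interface text tells. Its arguments: {"type":"object","properties":{"increments":{"type":"array","items":{"type":"array","items":{"type":"number"}}},"squeeze":{"type":"number"}},"required":["increments"]}

```bash
mkdir -p pics; ls
python3 - <<'E'
from rig import manip
import cv2,json
s=manip.get_state();print(s)
for n in ["scene","side","wrist"]:
    c=manip.calibration(n);print(n,c)
    im=manip.get_image(n);cv2.imwrite(f"pics/{n}0.png",im[:,:,::-1])
E
```

```text
pics
{'clock': 0.0, 'qpos': array([-1.38099689e+00,  2.76595615e-01,  1.50618228e+00, -2.44748581e-06,
        1.36071341e+00, -1.21007654e-01]), 'qd': array([-6.54862913e-04, -1.17087851e-06,  1.46663878e-03,  1.39900299e-03,
        1.73799841e-03, -1.54535885e-03]), 'effort': array([ 2.41799811e-03, -4.16773975e+01, -2.45804590e+01, -2.63511129e-04,
        1.09532056e-02, -2.49012220e-05]), 'position': array([ 0.17572294, -0.54684199,  0.19891985]), 'ee_rot': array([-6.46918269e-04,  8.08030465e-01, -5.89139938e-01, -6.94778575e-04]), 'contact_force': array([-0.39640182,  0.00116929,  0.05058849]), 'moment': array([ 0.00173441,  0.01942926, -0.01412781]), 'width': 0.08553425359302817}
scene {'fx': 395.7275415631566, 'fy': 395.7275415631566, 'cx': 254.6950376338035, 'cy': 193.72441067553257, 'distortion': array([-0.07880661,  0.        ,  0.        ,  0.        ,  0.        ]), 'camera_from_world': array([[ 0.03961604,  0.99919853,  0.00573214, -0.04053374],
       [-0.68906049,  0.02316443,  0.72433352,  0.26810183],
       [ 0.72362021, -0.03264501,  0.68942592, -1.28644718],
  
[... 287 characters left out ...]
0.96328192, -0.26832116, -0.00957612,  0.44130332],
       [ 0.13450624, -0.51313558,  0.84770275, -0.1100542 ],
       [-0.23237043,  0.81528868,  0.53038509, -0.90751243],
       [ 0.        ,  0.        ,  0.        ,  1.        ]])}
wrist {'fx': 296.9775582758181, 'fy': 296.9775582758181, 'cx': 253.42191980969062, 'cy': 192.76396121229917, 'distortion': array([-0.07386313,  0.        ,  0.        ,  0.        ,  0.        ]), 'camera_from_world': array([[ 0.30645507, -0.95188198, -0.00244493, -0.57429342],
       [ 0.91411195,  0.29500958, -0.27815226,  0.03656601],
       [ 0.2654894 ,  0.08300624,  0.96053388, -0.37989177],
       [ 0.        ,  0.        ,  0.        ,  1.        ]])}
```

View pics/scene0.png

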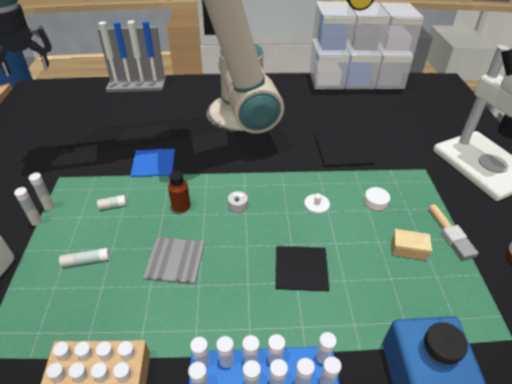

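View pics/side0.png

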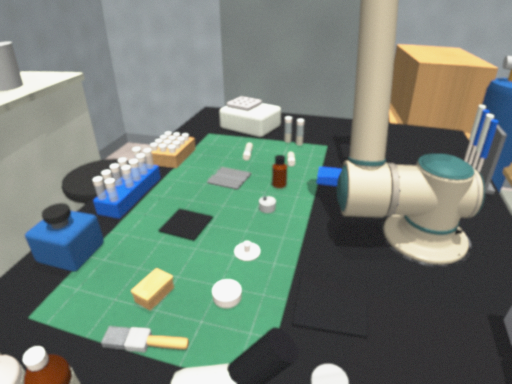

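View pics/wrist0.png

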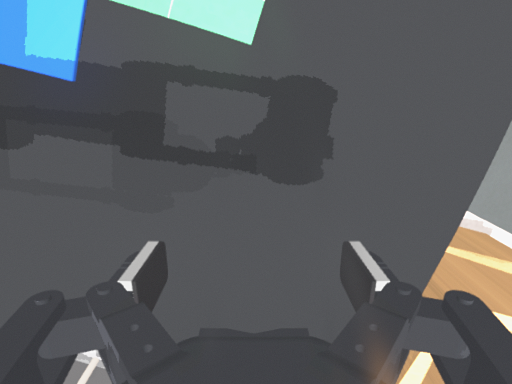

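```bash
cat > h.py <<'E'
import numpy as np,cv2,json
def K(c): return np.array([[c['fx'],0,c['cx']],[0,c['fy'],c['cy']],[0,0,1]]),np.array(c['distortion'])
def ray(c,uv):
    k,d=K(c); p=cv2.undistortPoints(np.array(uv,float).reshape(-1,1,2),k,d).reshape(-1,2)
    M=np.array(c['camera_from_world']);R=M[:3,:3];o=-R.T@M[:3,3]
    dirs=np.c_[p[:,0],-p[:,1],-np.ones(len(p))]@R
    return o,dirs
def toz(c,uv,z):
    o,d=ray(c,uv); return o+d*((z-o[2])/d[:,2])[:,None]
def proj(c,P):
    k,d=K(c);M=np.array(c['camera_from_world']);P=np.atleast_2d(P)@M[:3,:3].T+M[:3,3]
    P=P*[1,-1,-1]
    return cv2.projectPoints(P.reshape(-1,1,3),np.zeros(3),np.zeros(3),k,d)[0].reshape(-1,2)
E
python3 - <<'E'
from rig import manip
from h import *
c=manip.calibration("scene")
for n,uv,z in [("plate",(302,268),.008),("blue",(154,162),.008),("black2",(345,150),.004),("rest",(175,260),.012),("dish",(377,194),.024),("lid",(317,204),.005),("bottlecap",(176,177),.1),("long",(84,258),.0125),("short",(112,203),.0125),("box",(411,238),.036),("counter",(238,198),.028)]:
    print(n,toz(c,[uv],z).round(3))
print(toz(c,[(318,137),(370,137),(374,165),(322,166)],0).round(3))
im=cv2.imread("pics/scene0.png")
cv2.imwrite("pics/c1.png",cv2.resize(im[160:300,130:350],None,fx=3.6,fy=3.6,interpolation=cv2.INTER_CUBIC))
cv2.imwrite("pics/c2.png",cv2.resize(im[160:290,10:200],None,fx=4,fy=4,interpolation=cv2.INTER_CUBIC))
cv2.imwrite("pics/c3.png",cv2.resize(im[125:265,290:490],None,fx=4,fy=4,interpolation=cv2.INTER_CUBIC))
E
```

```text
plate [[0.628 0.115 0.008]]
blue [[ 0.262 -0.247  0.008]]
black2 [[0.22  0.292 0.004]]
rest [[ 0.601 -0.153  0.012]]
dish [[0.426 0.327 0.024]]
lid [[0.437 0.177 0.005]]
bottlecap [[ 0.434 -0.157  0.1  ]]
long [[ 0.592 -0.351  0.012]]
short [[ 0.424 -0.327  0.012]]
box [[0.58  0.36  0.036]]
counter [[ 0.433 -0.017  0.028]]
[[0.149 0.225 0.   ]
 [0.153 0.384 0.   ]
 [0.285 0.361 0.   ]
 [0.285 0.215 0.   ]]
```

View pics/c1.png

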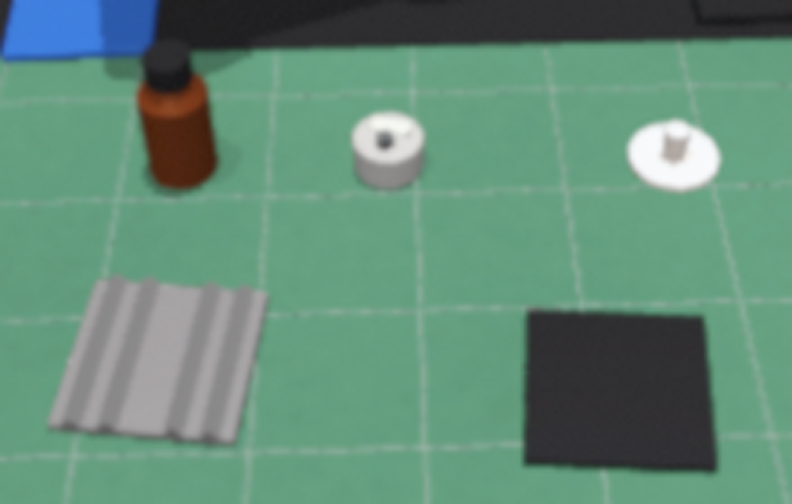

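View pics/c2.png

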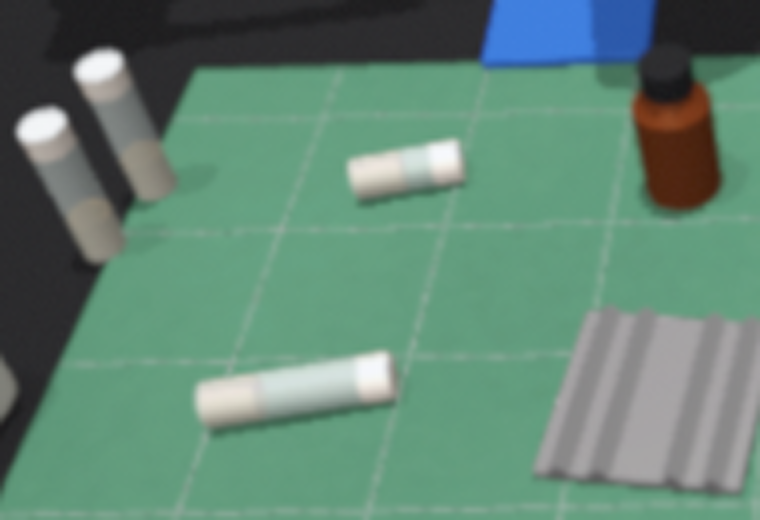

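View pics/c3.png

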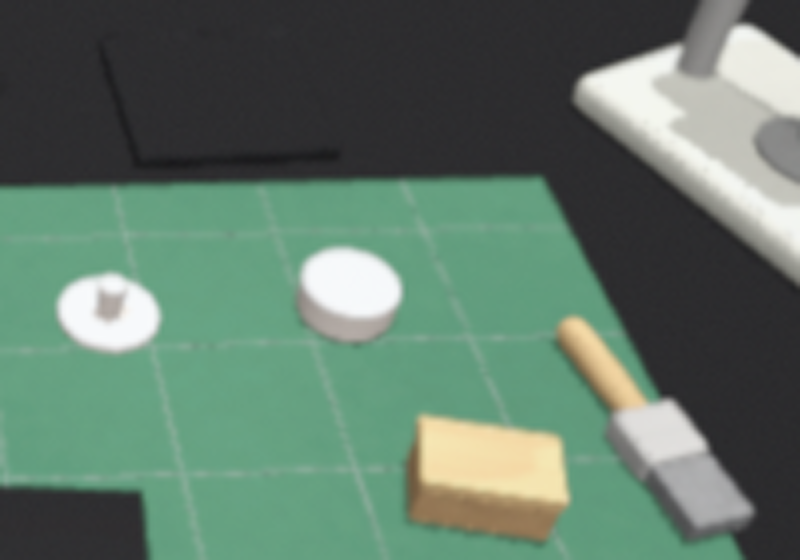

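Run:
```python
from rig import manip
from h import *
c=manip.calibration("scene")
def f(pts,org,s): return [(u/s+org[0],v/s+org[1]) for u,v in pts]
pc=toz(c,f([(527,311),(703,317),(716,469),(525,464)],(130,160),3.6),.008)
rc=toz(c,f([(100,280),(268,291),(236,441),(51,428)],(130,160),3.6),.010)
for q in(pc,rc):
    print(q.round(4)[:,:2].tolist(),q.mean(0).round(4)); e=q[[1,2,3,0]]-q
    print(np.linalg.norm(e,axis=1).round(4),np.degrees(np.arctan2(e[:,1],e[:,0])).round(1))
print("dish top",toz(c,f([(352,287)],(290,125),4),.024), "lid disc",toz(c,f([(109,312)],(290,125),4),.005),"lid knob",toz(c,f([(111,281)],(290,125),4),.029))
# vials: axis ends visible; silhouettes
print("long ends",toz(c,f([(202,405),(388,376)],(10,160),4),.0125),"short",toz(c,f([(352,179),(459,161)],(10,160),4),.0125))
s=manip.calibration("side")
im=cv2.imread("pics/side0.png")
cv2.imwrite("pics/s1.png",cv2.resize(im[120:320,120:320],None,fx=3,fy=3,interpolation=cv2.INTER_CUBIC))
for n,p in [("plate",pc.mean(0)),("rest",rc.mean(0)),("dish",[.426,.327,.024]),("lid",[.437,.177,.005])]: print(n,proj(s,p).round(1), (proj(s,p)-[120,120])*3)
```

```text
[[0.5684, 0.0659], [0.5772, 0.1734], [0.685, 0.1628], [0.6773, 0.0562]] [0.627  0.1146 0.008 ]
[0.1078 0.1084 0.1069 0.1094] [ 85.3  -5.6 -94.1 174.9]
[[0.5367, -0.1989], [0.5488, -0.0933], [0.658, -0.1059], [0.6464, -0.2124]] [ 0.5974 -0.1526  0.01  ]
[0.1063 0.11   0.1071 0.1105] [ 83.5  -6.6 -96.2 173. ]
dish top [[0.43607661 0.3264246  0.024     ]] lid disc [[0.4335561  0.17792031 0.005     ]] lid knob [[0.43089472 0.17677986 0.029     ]]
long ends [[ 0.59925043 -0.40073464  0.0125    ]
 [ 0.58174784 -0.30314847  0.0125    ]] short [[ 0.42925102 -0.36004475  0.0125    ]
 [ 0.41560295 -0.29668489  0.0125    ]]
plate [[184.5 222. ]] [[193.57691878 305.88361641]]
rest [[227.6 175.9]] [[322.73999134 167.74293791]]
dish [[228.4 290. ]] [[325.14499119 510.12023089]]
lid [[244.8 249.8]] [[374.39194187 389.37940593]]
```

View pics/s1.png

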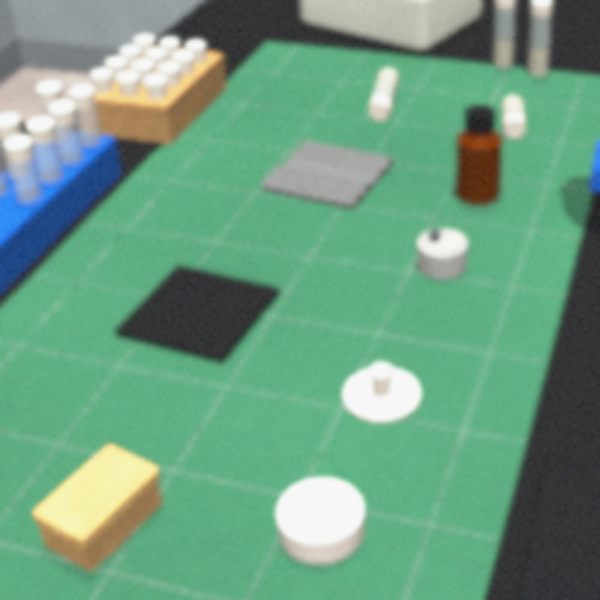

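```bash
cat >> h.py <<'E'
from rig import manip
def st():
    s=manip.get_state();w,x,y,z=s['ee_rot']
    ax=np.array([1-2*(y*y+z*z),2*(x*y+w*z),2*(x*z-w*y)]);az=np.array([2*(x*z+w*y),2*(y*z-w*x),1-2*(x*x+y*y)])
    return s,np.arctan2(ax[1],ax[0]),az
def go(x,y,z,yawdeg,quiet=0):
    s,yw,az=st();p=s['position'];d=np.array([x,y,z])-p
    t=np.radians(yawdeg);turn=-(t-yw);turn=(turn+np.pi)%(2*np.pi)-np.pi
    def tl(a): return np.array([d[0]*np.cos(a)+d[1]*np.sin(a), d[0]*np.sin(a)-d[1]*np.cos(a), -d[2]])
    if not quiet: print("t",round(s['clock'],2),"p",p.round(4),"yaw",np.degrees(yw).round(1),"tilt",az.round(3)[:2],"w",round(s['width'],4),"F",s['contact_force'].round(1))
    print("turn",turn.round(4),"| shift now-frame",tl(yw).round(4),"| shift after turn",tl(t).round(4), "q6 after",round(np.degrees(np.arctan2(y,x))-yawdeg,0))
def snap(n,f,crop=None,s=1):
    c=manip.calibration(n);im=manip.get_image(n)[:,:,::-1].copy();cv2.imwrite("pics/_last_%s.png"%n,im)
    json.dump({k:np.asarray(v).tolist() for k,v in c.items()},open("pics/"+f+".json","w"))
    if crop: im=im[crop[1]:crop[3],crop[0]:crop[2]]
    if s!=1: im=cv2.resize(im,None,fx=s,fy=s,interpolation=cv2.INTER_CUBIC)
    cv2.imwrite("pics/"+f+".png",im); return c
E
python3 -c "
from h import *
go(.4224,-.3284,.15,12.2)
c=manip.calibration('wrist');M=c['camera_from_world'];print(-M[:3,:3].T@M[:3,3])"
```

```text
t 0.15 p [ 0.1758 -0.547   0.1991] yaw -72.2 tilt [-0.     0.001] w 0.0853 F [-0.1 -0.9 -0.6]
turn -1.4729 | shift now-frame [-0.1327 -0.3017  0.0491] | shift after turn [ 0.2873 -0.1616  0.0491] q6 after -50.0
[ 0.24343536 -0.52595773  0.37377763]
```

Emit:
{"op": "send_rows", "data": {
  "increments": [
    [1, 0, 0, 0, -0.184],
    [1, 0, 0, 0, -0.184],
    [1, 0, 0, 0, -0.184],
    [1, 0, 0, 0, -0.184],
    [1, 0, 0, 0, -0.184],
    [1, 0, 0, 0, -0.184],
    [1, 0, 0, 0, -0.184],
    [1, 0, 0, 0, -0.184]
  ],
  "squeeze": 40
}}

```text
clock: 1.15
position: [0.1758, -0.5472, 0.1994]
ee_rot: [-0.0, 0.994, 0.109, -0.0]
contact_force: [0.8, -0.1, -0.3]
width: 0.0856
```

Emit:
{"op": "send_rows", "data": {
  "increments": [
    [0.6, 0.048, -0.027, 0, 0],
    [0.6, 0.048, -0.027, 0, 0],
    [0.6, 0.048, -0.027, 0, 0],
    [0.6, 0.048, -0.027, 0.01, 0],
    [0.6, 0.048, -0.027, 0.02, 0],
    [0.6, 0.047, -0.027, 0.02, 0],
    [0.6, 0, 0, 0, 0]
  ]
}}

```text
clock: 2.02
position: [0.4235, -0.3249, 0.1479]
ee_rot: [-0.002, 0.994, 0.108, -0.001]
contact_force: [-1.2, 0.1, -0.6]
width: 0.0513
```

```bash
python3 -c "
from h import *
go(.4224,-.3284,.15,12.2)
snap('wrist','w1')"
```

```text
t 2.02 p [ 0.4235 -0.3249  0.1479] yaw 12.4 tilt [-0.002  0.004] w 0.0513 F [-1.2  0.1 -0.6]
turn 0.0043 | shift now-frame [-0.0019  0.0032 -0.0021] | shift after turn [-0.0018  0.0032 -0.0021] q6 after -50.0
```

View pics/w1.png

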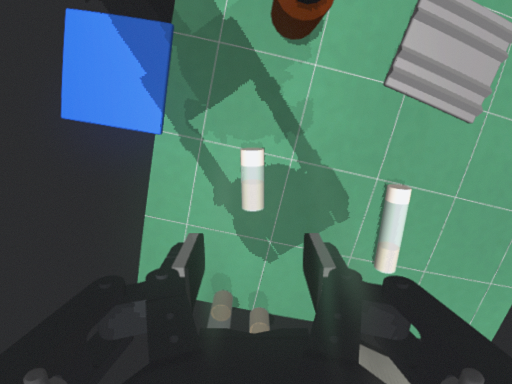

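Run:
```python
from h import *
c=json.load(open('pics/w1.json'))
for n,a,b in[("short",(252,148),(253,210)),("long",(398,186),(387,271))]:
    P=toz(c,[a,b],.0125);e=P[1]-P[0];print(n,P.round(4).tolist(),P.mean(0).round(4),np.degrees(np.arctan2(e[1],e[0])).round(1),np.linalg.norm(e).round(4))
print("TCP proj",proj(c,[.4235,-.3249,.148]))
im=cv2.imread("pics/w1.png")
cv2.imwrite("pics/w1a.png",cv2.resize(im[130:290,200:430],None,fx=3.4,fy=3.4,interpolation=cv2.INTER_CUBIC))
```

```text
short [[0.4157, -0.296, 0.0125], [0.4315, -0.3625, 0.0125]] [ 0.4236 -0.3293  0.0125] -76.7 0.0684
long [[0.5811, -0.3012, 0.0125], [0.6055, -0.4038, 0.0125]] [ 0.5933 -0.3525  0.0125] -76.6 0.1055
TCP proj [[253.02104442 223.14073873]]
```

View pics/w1a.png

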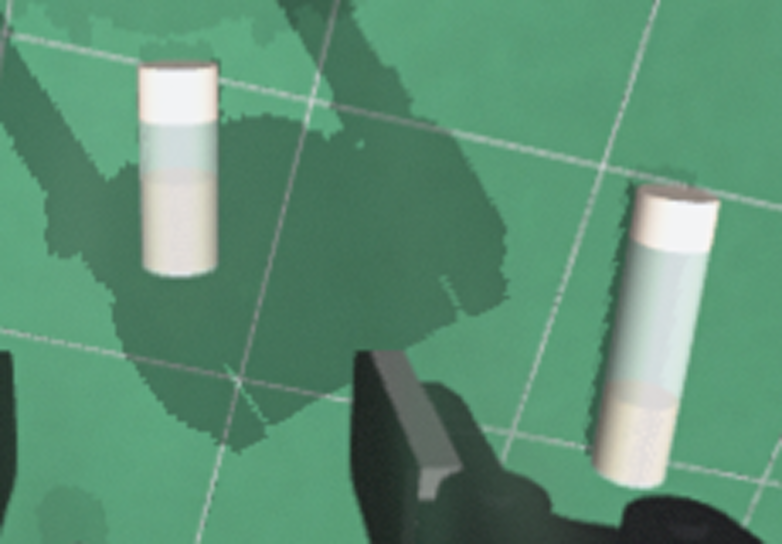

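Emit:
{"op": "send_rows", "data": {
  "increments": [
    [0.65, -0.0014, 0.0039, 0.04, -0.01],
    [0.65, 0, 0, 0.05, 0],
    [0.65, 0, 0, 0.035, 0],
    [0.65, 0, 0, 0.017, 0],
    [0.65, 0, 0, 0, 0]
  ]
}}

```text
clock: 2.7
position: [0.4202, -0.3334, 0.0069]
ee_rot: [-0.001, 0.994, 0.11, -0.001]
contact_force: [-0.2, -0.6, 0.1]
width: 0.0558
```

```bash
python3 -c "
from h import *
go(.423,-.329,.006,13)
snap('wrist','w2')"
```

```text
t 2.7 p [ 0.4202 -0.3334  0.0069] yaw 12.6 tilt [-0.002  0.001] w 0.0558 F [-0.2 -0.6  0.1]
turn -0.0066 | shift now-frame [ 0.0037 -0.0037  0.0009] | shift after turn [ 0.0037 -0.0037  0.0009] q6 after -51.0
```

View pics/w2.png

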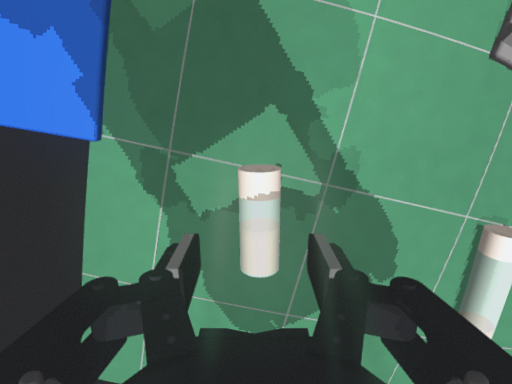

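Emit:
{"op": "send_rows", "data": {
  "increments": [
    [0.65, 0.0037, -0.0037, 0.001, 0],
    [0.65, 0, 0, 0, 0],
    [0.2, 0, 0, 0, 0],
    [0, 0, 0, 0, 0],
    [0, 0, 0, 0, 0],
    [0, 0, 0, 0, 0]
  ]
}}

```text
clock: 3.5
position: [0.4246, -0.3284, 0.0068]
ee_rot: [0.0, 0.994, 0.111, 0.0]
contact_force: [-0.3, -0.5, 0.1]
width: 0.0002
```

```bash
python3 -c "
from h import *
go(.423,-.329,.006,13)
# place target: rest frame
import math
t=math.radians(-6.6);cx,cy=.5974,-.1526
go(cx+math.sin(t)*.030,cy-.030*math.cos(t),.06,83.4)
snap('wrist','w3')"
```

```text
t 3.5 p [ 0.4246 -0.3284  0.0068] yaw 12.7 tilt [ 0. -0.] w 0.0002 F [-0.3 -0.5  0.1]
turn -0.0049 | shift now-frame [-0.0017  0.0002  0.0008] | shift after turn [-0.0017  0.0002  0.0008] q6 after -51.0
t 3.5 p [ 0.4246 -0.3284  0.0068] yaw 12.7 tilt [ 0. -0.] w 0.0002 F [-0.3 -0.5  0.1]
turn -1.2336 | shift now-frame [ 0.1974 -0.1052 -0.0532] | shift after turn [ 0.1645  0.1515 -0.0532] q6 after -100.0
```

View pics/w3.png

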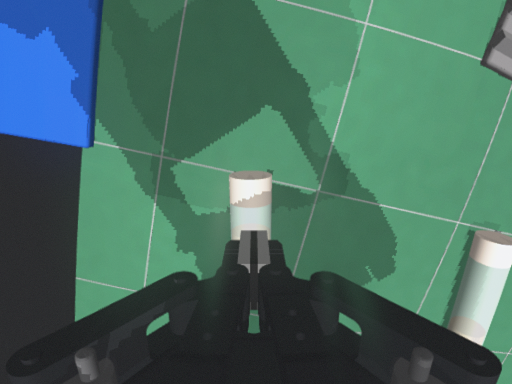

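Run:
```python
from h import *
c=json.load(open('pics/w3.json'))
p=np.array([.4246,-.3284,.0068])
for dz in (0,.01,.019,.03,.04,.06): print(dz,proj(c,p+[0,0,dz]).round(0))
c=json.load(open('pics/w2.json'))
p=np.array([.4202,-.3334,.0069])
for dz in (0,.013,.019,.03): print(dz,proj(c,[p+[.0286*np.cos(.22)*s,.0286*s*np.sin(.22),dz] for s in(-1,1)]).round(0).tolist())
M=np.array(c['camera_from_world']);print(-M[:3,:3].T@M[:3,3]-p)
snap('scene','sc2',(30,130,290,310),3);snap('side','sd2',(190,120,320,210),6)
```

```text
0 [[253. 223.]]
0.01 [[253. 229.]]
0.019 [[253. 236.]]
0.03 [[253. 244.]]
0.04 [[253. 253.]]
0.06 [[253. 274.]]
0 [[208.0, 223.0], [298.0, 223.0]]
0.013 [[204.0, 231.0], [301.0, 231.0]]
0.019 [[203.0, 235.0], [303.0, 235.0]]
0.03 [[199.0, 244.0], [306.0, 244.0]]
[-0.01485978  0.06849475  0.17477755]
```

View pics/sc2.png

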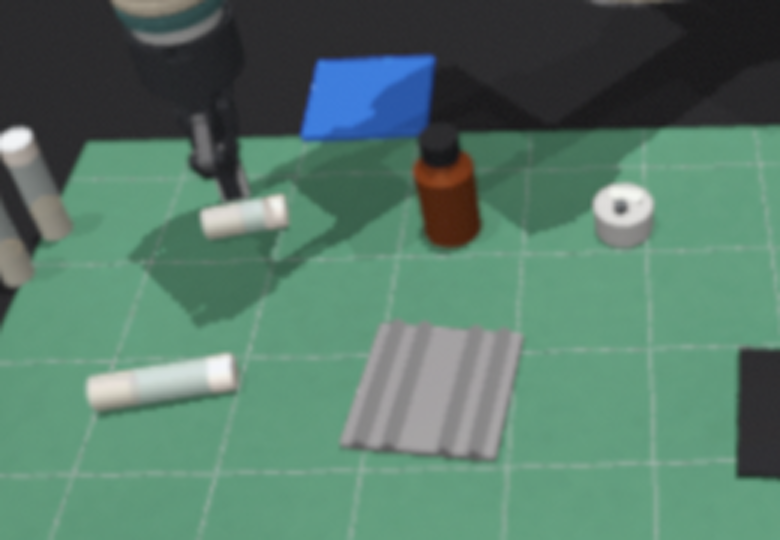

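View pics/sd2.png

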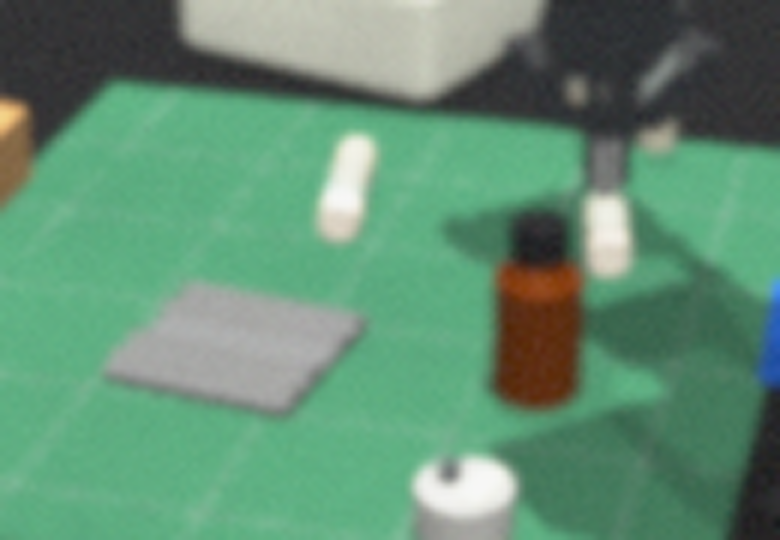

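Emit:
{"op": "send_rows", "data": {
  "increments": [
    [0, 0, 0, -0.02, 0],
    [0.65, 0, 0, -0.02, 0],
    [0.65, 0, 0, 0, 0],
    [0.65, 0, 0, 0, 0]
  ]
}}

```text
clock: 4.15
position: [0.4242, -0.328, 0.0462]
ee_rot: [-0.0, 0.994, 0.111, -0.0]
contact_force: [0.1, 0.5, 0.8]
width: 0.0541
```

```bash
python3 -c "
from h import *
go(.423,-.329,.006,13)
snap('wrist','w4')"
```

```text
t 4.15 p [ 0.4242 -0.328   0.0462] yaw 12.7 tilt [-0.001  0.001] w 0.0541 F [0.1 0.5 0.8]
turn -0.0049 | shift now-frame [-0.0014  0.0007  0.0402] | shift after turn [-0.0014  0.0007  0.0402] q6 after -51.0
```

View pics/w4.png

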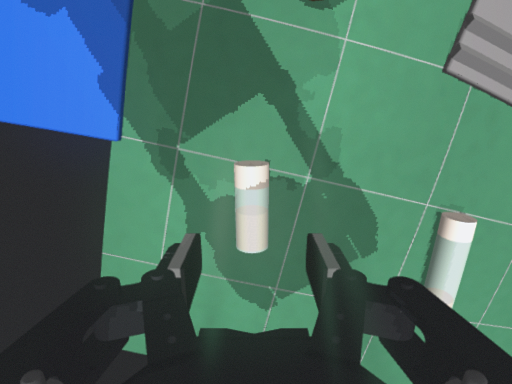

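Run:
```python
from h import *
c=json.load(open('pics/w4.json'))
P=toz(c,[(252,164),(253,247)],.0125);print(P,P.mean(0),np.linalg.norm(P[1]-P[0]))
P=toz(c,[(252,161),(253,251)],.0125);print(P,P.mean(0),np.linalg.norm(P[1]-P[0]))
print(proj(c,P.mean(0)), proj(c,[.4242,-.328,.0125]))
```

```text
[[ 0.41649991 -0.29755763  0.0125    ]
 [ 0.43150552 -0.36073293  0.0125    ]] [ 0.42400272 -0.32914528  0.0125    ] 0.06493294513656574
[[ 0.41602622 -0.29545316  0.0125    ]
 [ 0.4322618  -0.36407996  0.0125    ]] [ 0.42414401 -0.32976656  0.0125    ] 0.07052114575254316
[[252.52117846 208.07003208]] [[253.12016353 205.88287996]]
```

Emit:
{"op": "send_rows", "data": {
  "increments": [
    [0.65, 0, 0.001, 0.03, 0],
    [0.65, 0, 0, 0.016, 0],
    [0.65, 0, 0, 0, 0],
    [0.65, 0, 0, 0.004, 0],
    [0.65, 0, 0, 0, 0]
  ]
}}

```text
clock: 4.82
position: [0.425, -0.3296, -0.003]
ee_rot: [0.0, 0.994, 0.111, 0.0]
contact_force: [-0.7, 0.2, -0.7]
width: 0.0559
```

```bash
python3 -c "
from h import *
go(.424,-.329,.006,13)
snap('wrist','w5')"
```

```text
t 4.83 p [ 0.425  -0.3296 -0.003 ] yaw 12.7 tilt [ 0. -0.] w 0.0559 F [-0.7  0.2 -0.7]
turn -0.0049 | shift now-frame [-0.0008 -0.0008 -0.009 ] | shift after turn [-0.0008 -0.0008 -0.009 ] q6 after -51.0
```

View pics/w5.png

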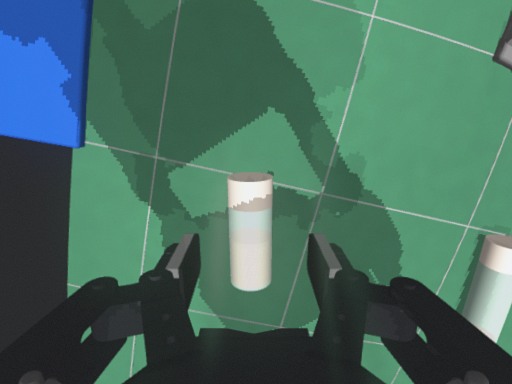

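Emit:
{"op": "send_rows", "data": {
  "increments": [
    [0.65, 0, 0, 0.004, 0],
    [0.65, 0, 0, 0.003, 0],
    [0.65, 0, 0, 0, 0]
  ]
}}

```text
clock: 5.25
position: [0.4246, -0.3292, -0.0104]
ee_rot: [-0.0, 0.994, 0.111, -0.0]
contact_force: [0.7, -0.9, 0.1]
width: 0.0553
```

Emit:
{"op": "send_rows", "data": {
  "increments": [
    [0.45, 0, 0, 0, 0],
    [0.2, 0, 0, 0, 0],
    [0.1, 0, 0, 0, 0],
    [0, 0, 0, 0, 0],
    [0, 0, 0, 0, 0]
  ]
}}

```text
clock: 5.88
position: [0.4266, -0.3306, -0.0068]
ee_rot: [0.002, 0.994, 0.111, 0.002]
contact_force: [-1.3, 2.1, 20.2]
width: -0.0002
```

```bash
python3 -c "
from h import *
go(.424,-.329,.006,13)
snap('wrist','w6')"
```

```text
t 5.88 p [ 0.4266 -0.3306 -0.0068] yaw 12.7 tilt [ 0.004 -0.003] w -0.0002 F [-1.3  2.1 20.2]
turn -0.0052 | shift now-frame [-0.0022 -0.0022 -0.0128] | shift after turn [-0.0022 -0.0022 -0.0128] q6 after -51.0
```

View pics/w6.png

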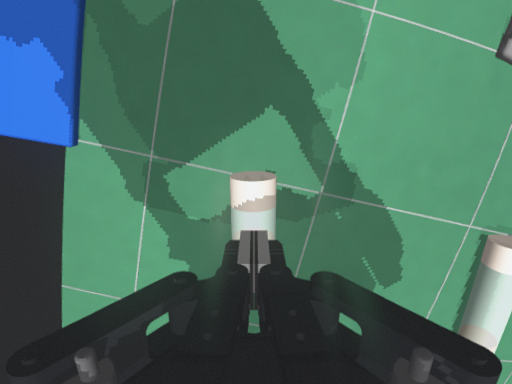

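Emit:
{"op": "send_rows", "data": {
  "increments": [
    [0, 0, 0, -0.03, 0],
    [0.65, 0, 0, -0.02, 0],
    [0.65, 0, 0, 0, 0],
    [0.65, 0, 0, 0, 0]
  ]
}}

```text
clock: 6.42
position: [0.4243, -0.3289, 0.0391]
ee_rot: [-0.0, 0.994, 0.111, -0.0]
contact_force: [-0.2, 0.5, -0.4]
width: 0.0544
```

```bash
python3 -c "
from h import *
go(.424,-.329,-.025,13)
snap('wrist','w7')"
```

```text
t 6.42 p [ 0.4243 -0.3289  0.0391] yaw 12.7 tilt [-0.001  0.001] w 0.0544 F [-0.2  0.5 -0.4]
turn -0.0049 | shift now-frame [-0.0004 -0.      0.0641] | shift after turn [-0.0004 -0.      0.0641] q6 after -51.0
```

View pics/w7.png

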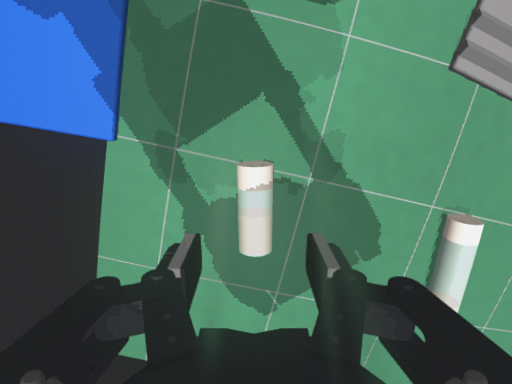

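Emit:
{"op": "send_rows", "data": {
  "increments": [
    [0.65, 0.001, 0, 0.03, 0],
    [0.65, 0, 0, 0.02, 0],
    [0.65, 0, 0, 0.007, 0],
    [0.65, 0, 0, 0, 0]
  ]
}}

```text
clock: 6.98
position: [0.4254, -0.3288, -0.018]
ee_rot: [-0.001, 0.994, 0.111, -0.001]
contact_force: [-0.1, -0.5, 0.0]
width: 0.0556
```

Emit:
{"op": "send_rows", "data": {
  "increments": [
    [0.65, 0, 0, 0.004, 0],
    [0.65, 0, 0, 0.003, 0],
    [0.65, 0, 0, 0, 0]
  ]
}}

```text
clock: 7.35
position: [0.4258, -0.3292, -0.0241]
ee_rot: [0.0, 0.994, 0.111, 0.0]
contact_force: [0.4, -0.7, 0.4]
width: 0.0555
```

Emit:
{"op": "send_rows", "data": {
  "increments": [
    [0.45, 0, 0, 0, 0],
    [0.2, 0, 0, 0, 0],
    [0.1, 0, 0, 0, 0],
    [0, 0, 0, 0, 0],
    [0, 0, 0, 0, 0]
  ]
}}

```text
clock: 7.98
position: [0.4259, -0.3294, -0.0238]
ee_rot: [0.0, 0.994, 0.111, 0.0]
contact_force: [-0.5, 1.5, 5.4]
width: 0.0232
```

```bash
python3 -c "
from h import *
go(.424,-.329,.006,13)
snap('wrist','w8')"
```

```text
t 7.97 p [ 0.4259 -0.3294 -0.0238] yaw 12.7 tilt [ 0. -0.] w 0.0232 F [-0.5  1.5  5.4]
turn -0.0049 | shift now-frame [-0.0018 -0.0008 -0.0298] | shift after turn [-0.0018 -0.0008 -0.0298] q6 after -51.0
```

View pics/w8.png

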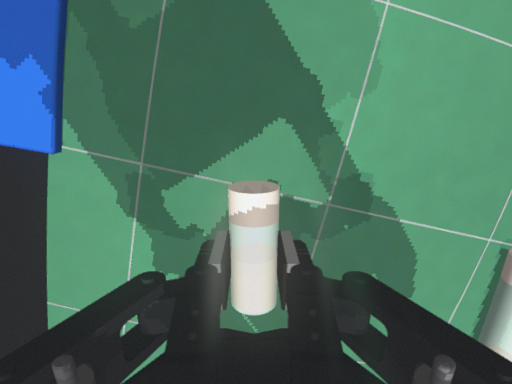

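Emit:
{"op": "send_rows", "data": {
  "increments": [
    [0.4, 0, 0, 0, 0],
    [0.4, 0, 0, 0, 0],
    [0.4, -0.001, 0, 0.003, 0],
    [0.4, 0, 0, 0.003, 0],
    [0.4, 0, 0, 0, 0]
  ]
}}

```text
clock: 8.65
position: [0.4245, -0.3291, -0.0307]
ee_rot: [-0.0, 0.994, 0.111, -0.0]
contact_force: [-0.0, 0.3, -0.1]
width: 0.0341
```

Emit:
{"op": "send_rows", "data": {
  "increments": [
    [0.2, 0, 0, 0, 0],
    [0.1, 0, 0, 0, 0],
    [0, 0, 0, 0, 0],
    [0, 0, 0, 0, 0]
  ]
}}

```text
clock: 9.15
position: [0.4248, -0.3294, -0.0302]
ee_rot: [0.0, 0.994, 0.111, 0.0]
contact_force: [-0.7, -0.5, -0.3]
width: 0.0237
```

Emit:
{"op": "send_rows", "data": {
  "increments": [
    [0, 0, 0, -0.01, 0],
    [0, 0, 0, -0.03, 0],
    [0, 0, 0, -0.04, 0],
    [0, 0, 0, 0, 0],
    [0, 0, 0, 0, 0]
  ]
}}

```text
clock: 9.78
position: [0.4245, -0.3291, 0.05]
ee_rot: [0.0, 0.994, 0.111, -0.0]
contact_force: [-0.4, -0.0, -0.5]
width: 0.0238
```

```bash
python3 -c "
from h import *
import math
t=math.radians(-6.6);cx,cy=.5974,-.1526
go(cx+math.sin(t)*.030,cy-.030*math.cos(t),.05,83.4)
snap('wrist','w9')"
```

```text
t 9.78 p [ 0.4245 -0.3291  0.05  ] yaw 12.7 tilt [-0. -0.] w 0.0238 F [-0.4 -0.  -0.5]
turn -1.2336 | shift now-frame [ 0.1976 -0.1058 -0.    ] | shift after turn [ 0.1652  0.1514 -0.    ] q6 after -100.0
```

View pics/w9.png

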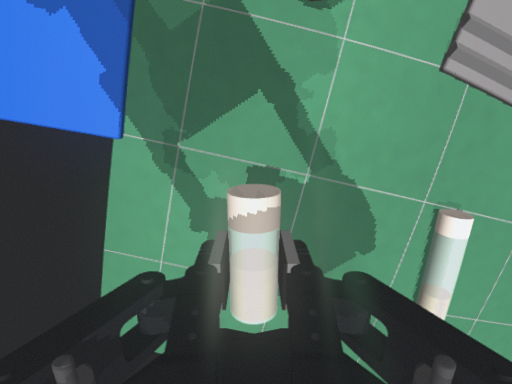

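Emit:
{"op": "send_rows", "data": {
  "increments": [
    [0, 0, 0, 0, -0.176],
    [0, 0, 0, 0, -0.176],
    [0, 0, 0, 0, -0.176],
    [0, 0, 0, 0, -0.176],
    [0, 0, 0, 0, -0.176],
    [0, 0, 0, 0, -0.176],
    [0, 0, 0, 0, -0.177],
    [0, 0, 0, 0, 0]
  ]
}}

```text
clock: 10.82
position: [0.4241, -0.3287, 0.0486]
ee_rot: [-0.001, 0.748, 0.664, -0.0]
contact_force: [0.2, 1.0, -0.0]
width: 0.0235
```

Emit:
{"op": "send_rows", "data": {
  "increments": [
    [0, 0.04, 0.02, 0, 0],
    [0, 0.04, 0.03, 0, 0],
    [0, 0.04, 0.03, 0, 0],
    [0, 0.045, 0.02, 0, 0],
    [0, 0, 0, 0, 0],
    [0, 0, 0, 0, 0]
  ]
}}

```text
clock: 11.58
position: [0.5425, -0.177, 0.0491]
ee_rot: [-0.001, 0.747, 0.665, -0.001]
contact_force: [0.1, 0.1, -0.6]
width: 0.0235
```

```bash
python3 -c "
from h import *
go(.594,-.1824,.05,83.4)
snap('wrist','w10')"
```

```text
t 11.57 p [ 0.5425 -0.177   0.0491] yaw 83.3 tilt [-0.002 -0.   ] w 0.0235 F [ 0.1  0.1 -0.6]
turn -0.0013 | shift now-frame [ 0.0007  0.0518 -0.0009] | shift after turn [ 0.0006  0.0518 -0.0009] q6 after -100.0
```

View pics/w10.png

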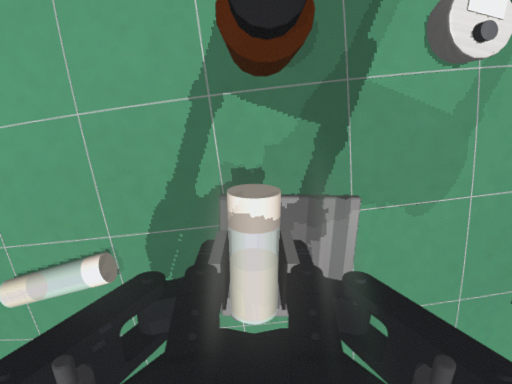

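Run:
```python
from h import *
c=json.load(open('pics/w10.json'))
print(toz(c,[(358,197),(221,198),(354,277)],.009))
t=np.radians(-6.6);R=np.array([[np.cos(t),-np.sin(t)],[np.sin(t),np.cos(t)]])
for y,z in [(-.055,.008),(-.055,.014),(-.0405,.014),(-.03,.008),(-.0195,.014),(.0195,.014),(.03,.008),(.0405,.014),(.055,.014),(.055,.008)]:
    p=[R@[-.055,y]+[.5974,-.1526], R@[.02,y]+[.5974,-.1526]]
    print(y,z,proj(c,[[*p[0],z],[*p[1],z]]).round(0).tolist())
im=cv2.imread('pics/w10.png');cv2.imwrite('pics/w10a.png',cv2.resize(im[170:340,190:380],None,fx=4,fy=4,interpolation=cv2.INTER_CUBIC)[:600])
```

```text
[[ 0.54687986 -0.09726092  0.009     ]
 [ 0.53554528 -0.20107868  0.009     ]
 [ 0.6166507  -0.10132108  0.009     ]]
-0.055 0.008 [[222.0, 199.0], [224.0, 284.0]]
-0.055 0.014 [[221.0, 201.0], [224.0, 288.0]]
-0.0405 0.014 [[240.0, 201.0], [242.0, 288.0]]
-0.03 0.008 [[254.0, 199.0], [254.0, 284.0]]
-0.0195 0.014 [[269.0, 201.0], [267.0, 288.0]]
0.0195 0.014 [[321.0, 201.0], [315.0, 288.0]]
0.03 0.008 [[333.0, 199.0], [326.0, 284.0]]
0.0405 0.014 [[349.0, 201.0], [340.0, 288.0]]
0.055 0.014 [[368.0, 201.0], [357.0, 287.0]]
0.055 0.008 [[365.0, 199.0], [355.0, 283.0]]
```

View pics/w10a.png

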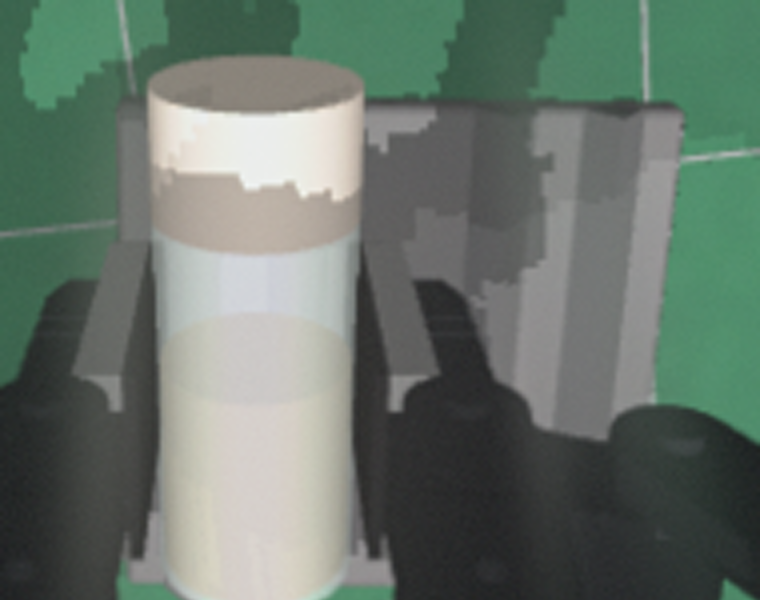

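Emit:
{"op": "send_rows", "data": {
  "increments": [
    [0, 0.0007, 0.026, 0, 0],
    [0, 0, 0.026, 0, 0],
    [0, 0, 0, 0, 0],
    [0, 0, 0, 0, 0]
  ]
}}

```text
clock: 12.12
position: [0.5931, -0.183, 0.0494]
ee_rot: [-0.001, 0.747, 0.664, -0.001]
contact_force: [-0.0, 0.3, -0.9]
width: 0.0235
```

```bash
python3 -c "
from h import *
go(.594,-.1824,-.0218,83.4)
snap('wrist','w11')"
```

```text
t 12.12 p [ 0.5931 -0.183   0.0494] yaw 83.3 tilt [-0.002  0.001] w 0.0235 F [-0.   0.3 -0.9]
turn -0.0024 | shift now-frame [0.0007 0.0008 0.0712] | shift after turn [0.0006 0.0008 0.0712] q6 after -100.0
```

View pics/w11.png

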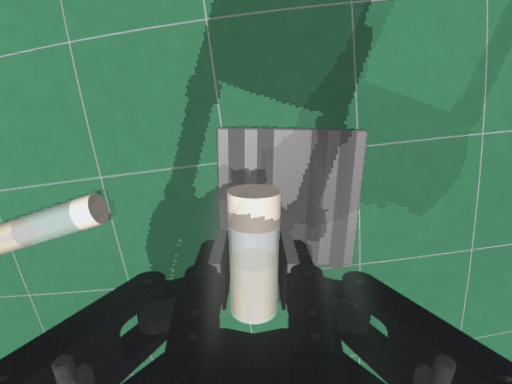

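Run:
```python
from h import *
c=json.load(open('pics/w11.json'))
im=cv2.imread('pics/w11.png');S=4;ox,oy=200,120
v=cv2.resize(im[oy:oy+160,ox:ox+190],None,fx=S,fy=S,interpolation=cv2.INTER_CUBIC)
t=np.radians(-6.6);R=np.array([[np.cos(t),-np.sin(t)],[np.sin(t),np.cos(t)]])
for y,z in [(-.055,.008),(-.0405,.014),(-.0195,.014),(.0195,.014),(.0405,.014),(.055,.008)]:
    p=[R@[-.055,y]+[.5974,-.1526], R@[.055,y]+[.5974,-.1526]]
    q=((proj(c,[[*p[0],z],[*p[1],z]])-[ox,oy])*S).astype(int)
    cv2.line(v,tuple(map(int,q[0])),tuple(map(int,q[1])),(0,0,255),1)
cv2.imwrite('pics/w11a.png',v[:600])
```

```text
(no output)
```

View pics/w11a.png

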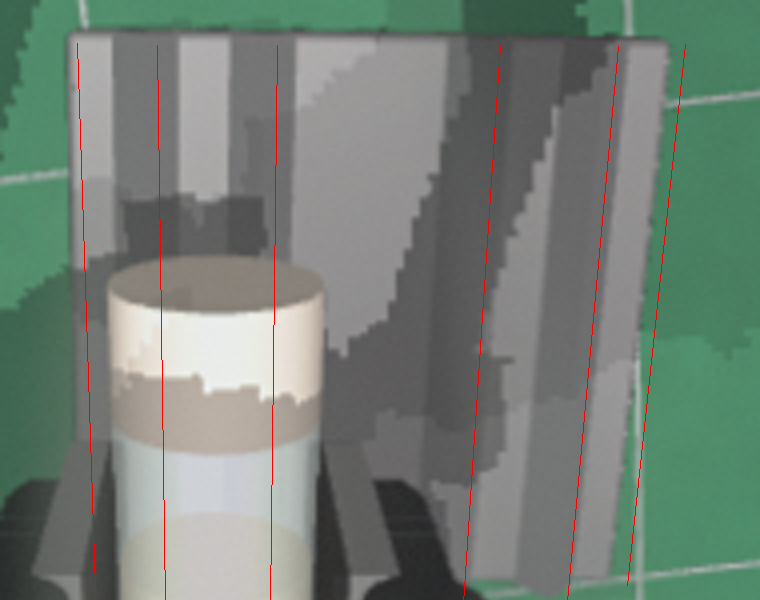

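Emit:
{"op": "send_rows", "data": {
  "increments": [
    [0, -0.0016, 0, 0.03, 0],
    [0, 0, 0, 0.025, 0],
    [0, 0, 0, 0.008, 0],
    [0, 0, 0, 0.002, 0],
    [0, 0, 0, 0, 0]
  ]
}}

```text
clock: 12.8
position: [0.5952, -0.1842, -0.0143]
ee_rot: [0.001, 0.747, 0.665, 0.0]
contact_force: [0.2, -0.4, -0.6]
width: 0.0237
```

Emit:
{"op": "send_rows", "data": {
  "increments": [
    [0, 0, 0, 0.002, 0],
    [0, 0, 0, 0.002, 0],
    [0, 0, 0, 0, 0]
  ]
}}

```text
clock: 13.18
position: [0.5955, -0.1846, -0.0182]
ee_rot: [0.001, 0.747, 0.665, 0.0]
contact_force: [-1.1, 0.1, 4.4]
width: 0.0235
```

```bash
python3 -c "
from h import *
go(.594,-.1845,-.0218,83.4)
snap('wrist','w12');snap('side','sd12',(190,120,320,210),6)"
```

```text
t 13.18 p [ 0.5955 -0.1846 -0.0182] yaw 83.4 tilt [ 0.002 -0.002] w 0.0235 F [-1.1  0.1  4.4]
turn -0.0002 | shift now-frame [-0.     -0.0015  0.0036] | shift after turn [-0.     -0.0015  0.0036] q6 after -101.0
```

View pics/w12.png

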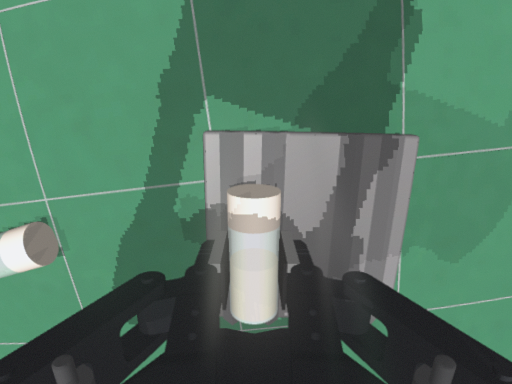

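Emit:
{"op": "send_rows", "data": {
  "increments": [
    [0, 0, 0, 0.002, 0],
    [0, 0, 0, 0, 0]
  ]
}}

```text
clock: 13.52
position: [0.5958, -0.1854, -0.0192]
ee_rot: [0.002, 0.747, 0.665, -0.0]
contact_force: [-2.8, -1.6, 10.3]
width: 0.0238
```

Emit:
{"op": "send_rows", "data": {
  "increments": [
    [0.3, 0, 0, 0, 0],
    [0.36, 0, 0, 0, 0],
    [0.42, 0, 0, 0, 0],
    [0.44, 0, 0, 0, 0]
  ]
}}

```text
clock: 14.02
position: [0.5943, -0.1836, -0.0217]
ee_rot: [-0.001, 0.747, 0.665, -0.0]
contact_force: [0.3, 0.4, -0.1]
width: 0.0377
```

```bash
python3 -c "
from h import *
go(.594,-.1845,-.0218,83.4)
snap('wrist','w13',(170,110,430,340),3)"
```

```text
t 14.03 p [ 0.5943 -0.1836 -0.0217] yaw 83.4 tilt [-0.001  0.001] w 0.0377 F [ 0.3  0.4 -0.1]
turn -0.0006 | shift now-frame [-0.0009 -0.0002  0.0001] | shift after turn [-0.0009 -0.0002  0.0001] q6 after -101.0
```

View pics/w13.png

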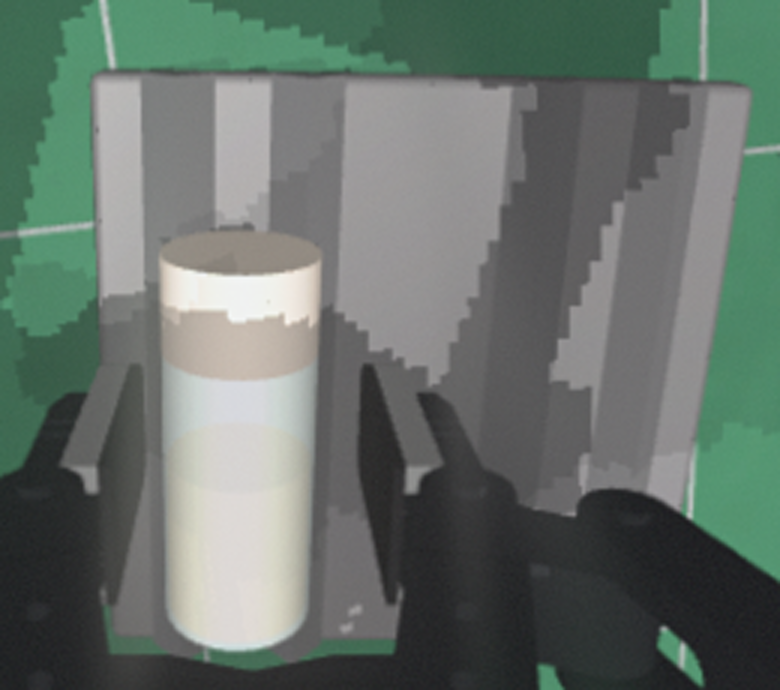

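Run:
```python
from h import *
c=json.load(open('pics/w13.json'))
f=lambda u,v:(u/3+170,v/3+110)
P=toz(c,[f(241,250)],.021)
print("near end axis",P, "far low", toz(c,[f(237,648)],.012),toz(c,[f(237,635)],.021))
print("rest near corners z.0", toz(c,[f(92,74),f(750,86)],.004),"far edge",toz(c,[f(380,638)],.008),toz(c,[f(115,638)],.008))
```

```text
near end axis [[ 0.56245989 -0.18153923  0.021     ]] far low [[ 0.6443209  -0.19212546  0.012     ]] [[ 0.63379957 -0.1907426   0.021     ]]
rest near corners z.0 [[ 0.53438815 -0.20320354  0.004     ]
 [ 0.54851629 -0.09300487  0.004     ]] far edge [[ 0.64873319 -0.16423575  0.008     ]] [[ 0.64266983 -0.21626761  0.008     ]]
```

Emit:
{"op": "send_rows", "data": {
  "increments": [
    [0.45, 0, 0, -0.03, 0],
    [0.45, 0, 0, -0.05, 0],
    [0.5, 0, 0, 0, 0.176],
    [0.6, 0, 0, 0, 0.176],
    [0.65, 0, 0, 0, 0.176],
    [0.65, 0, 0, 0, 0.176],
    [0.65, 0, 0, 0, 0.176],
    [0.65, 0, 0, 0, 0.176]
  ]
}}

```text
clock: 15.08
position: [0.5946, -0.1837, 0.0585]
ee_rot: [-0.0, 0.981, 0.195, -0.0]
contact_force: [-0.0, 0.3, 0.1]
width: 0.0554
```

Emit:
{"op": "send_rows", "data": {
  "increments": [
    [0.65, 0, 0, 0, 0.176],
    [0.65, -0.01, 0.04, 0, 0],
    [0.65, -0.01, 0.04, 0, 0],
    [0.65, -0.01, 0.04, 0, 0],
    [0.65, -0.01, 0.04, 0, 0],
    [0.65, 0, 0, 0, 0],
    [0.65, 0, 0, 0, 0]
  ]
}}

```text
clock: 15.95
position: [0.5907, -0.348, 0.0583]
ee_rot: [-0.001, 0.994, 0.111, -0.0]
contact_force: [1.0, 0.4, -0.1]
width: 0.0554
```

```bash
python3 -c "
from h import *
go(.593,-.3525,-.03,13.2)
snap('wrist','w14')"
```

```text
t 15.95 p [ 0.5907 -0.348   0.0583] yaw 12.8 tilt [-0.001  0.002] w 0.0554 F [ 1.   0.4 -0.1]
turn -0.0079 | shift now-frame [0.0013 0.0049 0.0883] | shift after turn [0.0013 0.0049 0.0883] q6 after -44.0
```

View pics/w14.png

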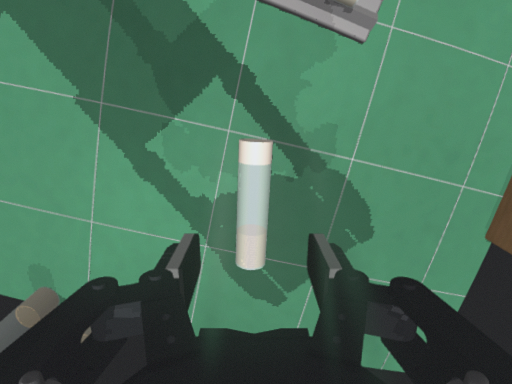

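Run:
```python
from h import *
c=json.load(open('pics/w14.json'))
P=toz(c,[(255,143),(251.5,266)],.0125);e=P[1]-P[0];print(P,P.mean(0),np.linalg.norm(e),np.degrees(np.arctan2(e[1],e[0])))
s=manip.calibration('scene');print(toz(s,[(35,223),(48,207)],0), toz(s,[(21,191),(35,177)],.1),toz(s,[(21,191),(35,177)],.08))
```

```text
[[ 0.58209451 -0.30390162  0.0125    ]
 [ 0.60195328 -0.40391638  0.0125    ]] [ 0.5920239 -0.353909   0.0125   ] 0.10196725587478606 -78.7695110120754
[[ 0.47420257 -0.50693053  0.        ]
 [ 0.42063525 -0.49273865  0.        ]] [[ 0.46840622 -0.50341532  0.1       ]
 [ 0.42134501 -0.48807959  0.1       ]] [[ 0.44652106 -0.52013552  0.08      ]
 [ 0.39787249 -0.50428253  0.08      ]]
```

Emit:
{"op": "send_rows", "data": {
  "increments": [
    [0.65, 0, 0.0056, 0.03, 0.017],
    [0.65, 0, 0, 0.03, 0],
    [0.65, 0, 0, 0.02, 0],
    [0.65, 0, 0, 0.005, 0],
    [0.65, 0, 0, 0.002, 0],
    [0.65, 0, 0, 0, 0]
  ]
}}

```text
clock: 16.75
position: [0.5931, -0.3544, -0.0272]
ee_rot: [0.001, 0.995, 0.103, 0.001]
contact_force: [0.1, -0.1, 0.1]
width: 0.0555
```

```bash
python3 -c "
from h import *
go(.592,-.3537,-.0295,12)
snap('wrist','w15')"
```

```text
t 16.75 p [ 0.5931 -0.3544 -0.0272] yaw 11.8 tilt [ 0.001 -0.001] w 0.0555 F [ 0.1 -0.1  0.1]
turn -0.003 | shift now-frame [-0.0009 -0.0009  0.0023] | shift after turn [-0.0009 -0.0009  0.0023] q6 after -43.0
```

View pics/w15.png

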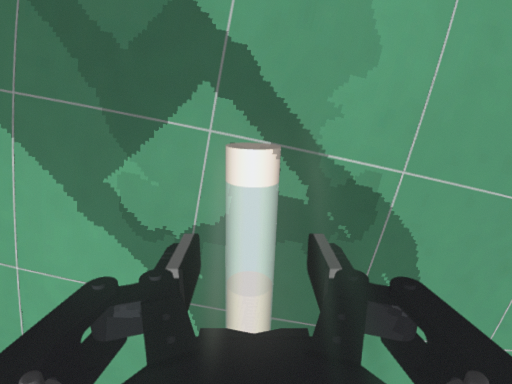

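Emit:
{"op": "send_rows", "data": {
  "increments": [
    [0.5, -0.001, 0, 0.001, 0],
    [0.3, 0, 0, 0, 0],
    [0.2, 0, 0, 0, 0],
    [0.1, 0, 0, 0, 0],
    [0, 0, 0, 0, 0],
    [0, 0, 0, 0, 0]
  ]
}}

```text
clock: 17.55
position: [0.5916, -0.3548, -0.0286]
ee_rot: [0.0, 0.995, 0.103, 0.0]
contact_force: [-0.9, -0.2, 5.1]
width: 0.0239
```

Emit:
{"op": "send_rows", "data": {
  "increments": [
    [0, 0, 0, -0.01, 0],
    [0, 0, 0, -0.03, 0],
    [0, 0, 0, -0.05, 0],
    [0, 0, 0, 0, 0]
  ]
}}

```text
clock: 18.05
position: [0.5944, -0.3566, 0.0658]
ee_rot: [0.003, 0.995, 0.103, 0.004]
contact_force: [0.4, -1.1, 0.3]
width: 0.023
```

```bash
python3 -c "
from h import *
import math
t=math.radians(-7.3);cx,cy=.596,-.155
go(cx-math.sin(t)*.030,cy+.030*math.cos(t),.06,82.7)
snap('wrist','w16')"
```

```text
t 18.05 p [ 0.5944 -0.3566  0.0658] yaw 11.8 tilt [ 0.008 -0.006] w 0.023 F [ 0.4 -1.1  0.3]
turn -1.2373 | shift now-frame [ 0.0527 -0.2253  0.0058] | shift after turn [ 0.2301 -0.024   0.0058] q6 after -94.0
```

View pics/w16.png

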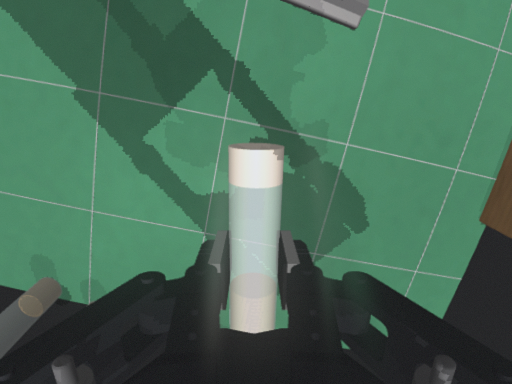

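Emit:
{"op": "send_rows", "data": {
  "increments": [
    [0, 0, 0, 0, 0],
    [0, 0, 0, 0, 0],
    [0, 0, 0, 0, 0]
  ]
}}

```text
clock: 18.48
position: [0.5908, -0.3541, 0.0596]
ee_rot: [-0.001, 0.995, 0.103, -0.001]
contact_force: [-0.7, -0.1, 0.3]
width: 0.0237
```

Emit:
{"op": "send_rows", "data": {
  "increments": [
    [0, 0, 0, 0, -0.177],
    [0, 0, 0, 0, -0.177],
    [0, 0, 0, 0, -0.177],
    [0, 0, 0, 0, -0.177],
    [0, 0, 0, 0, -0.177],
    [0, 0, 0, 0, -0.177],
    [0, 0, 0, 0, -0.176],
    [0, 0, 0, 0, 0]
  ]
}}

```text
clock: 19.48
position: [0.5912, -0.3544, 0.0602]
ee_rot: [-0.0, 0.751, 0.66, -0.0]
contact_force: [0.3, 0.5, -0.7]
width: 0.0235
```

Emit:
{"op": "send_rows", "data": {
  "increments": [
    [0, 0.04, -0.005, 0, 0],
    [0, 0.05, -0.005, 0, 0],
    [0, 0.05, -0.005, 0, 0],
    [0, 0.05, -0.006, 0, 0],
    [0, 0.038, 0, 0, 0],
    [0, 0, 0, 0, 0],
    [0, 0, 0, 0, 0]
  ]
}}

```text
clock: 20.35
position: [0.5996, -0.1262, 0.0608]
ee_rot: [0.0, 0.751, 0.66, -0.0]
contact_force: [-0.3, 1.1, -0.4]
width: 0.0236
```

```bash
python3 -c "
from h import *
import math
t=math.radians(-7.3);cx,cy=.596,-.155
go(cx-math.sin(t)*.030,cy+.030*math.cos(t),-.02,82.7)
snap('wrist','w17')"
```

```text
t 20.35 p [ 0.5996 -0.1262  0.0608] yaw 82.7 tilt [ 0.    -0.001] w 0.0236 F [-0.3  1.1 -0.4]
turn -0.0004 | shift now-frame [0.001  0.0001 0.0808] | shift after turn [0.001  0.0001 0.0808] q6 after -94.0
```

View pics/w17.png

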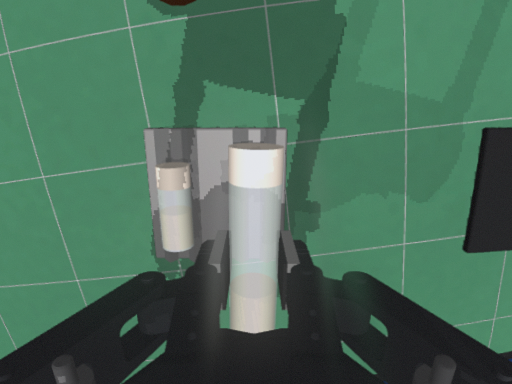

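Emit:
{"op": "send_rows", "data": {
  "increments": [
    [0, 0.001, 0, 0.03, 0],
    [0, 0, 0, 0.03, 0],
    [0, 0, 0, 0.01, 0],
    [0, 0, 0, 0.004, 0],
    [0, 0, 0, 0, 0]
  ]
}}

```text
clock: 21.02
position: [0.6001, -0.1253, -0.0126]
ee_rot: [0.001, 0.751, 0.661, 0.0]
contact_force: [-1.1, -0.2, -0.4]
width: 0.0235
```

Emit:
{"op": "send_rows", "data": {
  "increments": [
    [0, 0, 0, 0.003, 0],
    [0, 0, 0, 0.002, 0],
    [0, 0, 0, 0, 0]
  ]
}}

```text
clock: 21.4
position: [0.5998, -0.1248, -0.0179]
ee_rot: [0.0, 0.75, 0.661, 0.0]
contact_force: [0.3, 0.0, -0.3]
width: 0.0235
```

Emit:
{"op": "send_rows", "data": {
  "increments": [
    [0, 0, 0, 0.002, 0],
    [0, 0, 0, 0.001, 0],
    [0, 0, 0, 0, 0]
  ]
}}

```text
clock: 21.78
position: [0.6002, -0.1257, -0.0194]
ee_rot: [0.001, 0.75, 0.661, -0.0]
contact_force: [-2.0, -1.1, 9.6]
width: 0.0238
```

Emit:
{"op": "send_rows", "data": {
  "increments": [
    [0.3, 0, 0, 0, 0],
    [0.36, 0, 0, 0, 0],
    [0.42, 0, 0, 0, 0],
    [0.44, 0, 0, 0, 0]
  ]
}}

```text
clock: 22.28
position: [0.5992, -0.1245, -0.0216]
ee_rot: [-0.0, 0.75, 0.661, -0.0]
contact_force: [-0.9, 0.1, 0.6]
width: 0.0374
```

```bash
python3 -c "
from h import *
go(.6,-.125,.06,82.7)
snap('wrist','w18',(120,110,380,340),3)"
```

```text
t 22.27 p [ 0.5992 -0.1245 -0.0216] yaw 82.7 tilt [-0.001  0.   ] w 0.0374 F [-0.9  0.1  0.6]
turn 0.0006 | shift now-frame [-0.0004  0.0008 -0.0816] | shift after turn [-0.0004  0.0008 -0.0816] q6 after -94.0
```

View pics/w18.png

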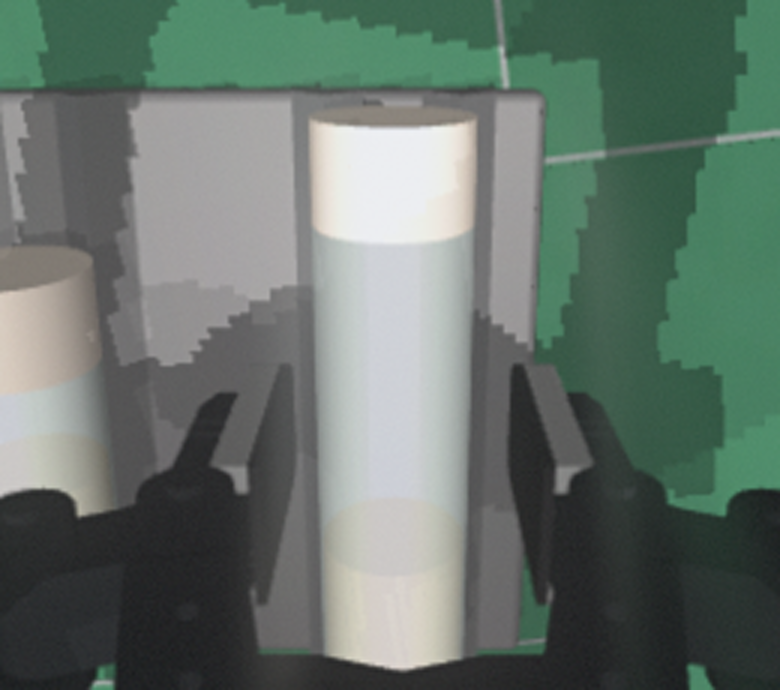

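Emit:
{"op": "send_rows", "data": {
  "increments": [
    [0.46, 0, 0, -0.03, 0],
    [0.5, 0, 0, -0.05, 0],
    [0.65, 0, 0, -0.05, 0.17],
    [0.7, 0, 0, -0.03, 0.17],
    [0.7, 0, 0, 0, 0.17],
    [0.7, 0, 0, 0, 0.17],
    [0.7, 0, 0, 0, 0.17],
    [0.7, 0, 0, 0, 0.17]
  ]
}}

```text
clock: 23.32
position: [0.5993, -0.1245, 0.1386]
ee_rot: [-0.0, 0.978, 0.208, -0.0]
contact_force: [0.6, 0.3, 0.9]
width: 0.0597
```

Emit:
{"op": "send_rows", "data": {
  "increments": [
    [0.7, 0, 0, 0, 0.18],
    [0.7, 0, 0, 0, 0.18],
    [0.7, 0, 0, 0, 0.17],
    [0.7, -0.04, 0, 0, 0],
    [0.7, -0.05, 0, 0, 0],
    [0.7, 0, 0, 0, 0],
    [0.7, 0, 0, 0, 0]
  ]
}}

```text
clock: 24.2
position: [0.5108, -0.1154, 0.1392]
ee_rot: [0.0, 0.999, -0.053, 0.001]
contact_force: [0.4, 0.4, 0.9]
width: 0.0599
```

```bash
python3 -c "
from h import *
go(.432,-.157,.14,-6.5)
snap('wrist','w19')
snap('scene','sc19',(120,130,350,310),3.4)"
```

```text
t 24.2 p [ 0.5108 -0.1154  0.1392] yaw -6.1 tilt [ 0.002 -0.001] w 0.0599 F [0.4 0.4 0.9]
turn 0.0073 | shift now-frame [-0.0739  0.0497 -0.0008] | shift after turn [-0.0735  0.0503 -0.0008] q6 after -13.0
```

View pics/w19.png

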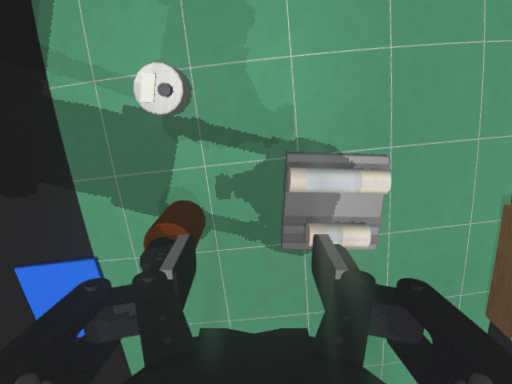

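View pics/sc19.png

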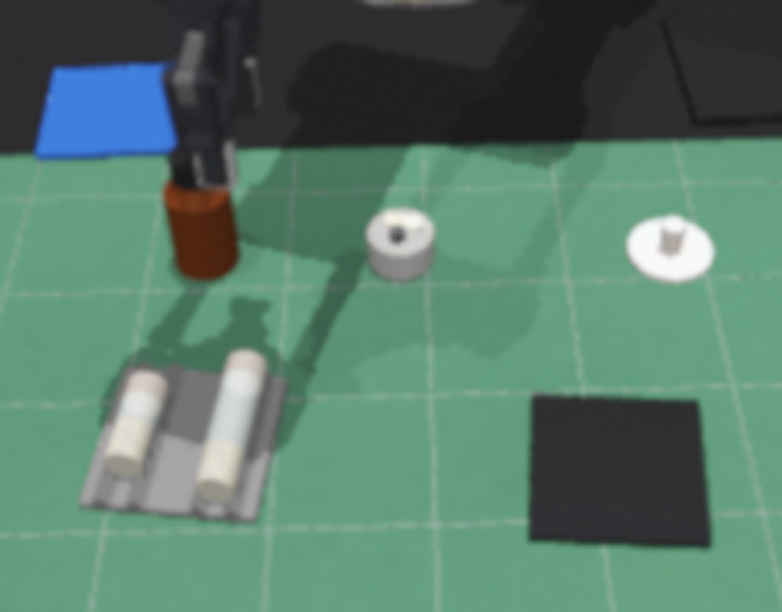

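Run:
```python
from h import *
c=manip.calibration('scene');s=manip.calibration('side')
im=cv2.imread('pics/scene0.png');v=cv2.resize(im[165:220,155:205],None,fx=8,fy=8,interpolation=cv2.INTER_CUBIC)
im2=cv2.imread('pics/side0.png');v2=cv2.resize(im2[148:195,262:298],None,fx=9,fy=9,interpolation=cv2.INTER_CUBIC)
a=np.linspace(0,2*np.pi,60)
for bx,by,col in[(.432,-.157,(255,255,0))]:
  for r,z in[(.024,0),(.024,.068),(.016,.08),(.016,.1)]:
    P=np.c_[bx+r*np.cos(a),by+r*np.sin(a),0*a+z]
    cv2.polylines(v,[((proj(c,P)-[155,165]+.5)*8).astype(int)],True,col,1)
    cv2.polylines(v2,[((proj(s,P)-[262,148]+.5)*9).astype(int)],True,col,1)
h=max(v.shape[0],v2.shape[0]);o=np.zeros((h,v.shape[1]+v2.shape[1],3),np.uint8);o[:v.shape[0],:v.shape[1]]=v;o[:v2.shape[0],v.shape[1]:]=v2
cv2.imwrite('pics/b.png',o)
```

```text
(no output)
```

View pics/b.png

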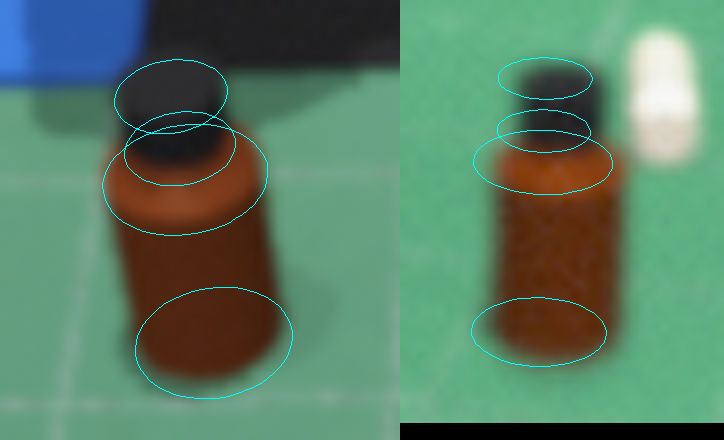

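Run:
```python
from h import *
c=manip.calibration('scene');s=manip.calibration('side')
im=cv2.imread('pics/scene0.png');v=cv2.resize(im[165:220,155:205],None,fx=8,fy=8,interpolation=cv2.INTER_CUBIC)
im2=cv2.imread('pics/side0.png');v2=cv2.resize(im2[148:195,262:298],None,fx=9,fy=9,interpolation=cv2.INTER_CUBIC)
a=np.linspace(0,2*np.pi,60)
for bx,by,col in[(.425,-.159,(255,255,0))]:
  for r,z in[(.024,0),(.024,.068),(.016,.08),(.016,.1)]:
    P=np.c_[bx+r*np.cos(a),by+r*np.sin(a),0*a+z]
    cv2.polylines(v,[((proj(c,P)-[155,165]+.5)*8).astype(int)],True,col,1)
    cv2.polylines(v2,[((proj(s,P)-[262,148]+.5)*9).astype(int)],True,col,1)
h=max(v.shape[0],v2.shape[0]);o=np.zeros((h,v.shape[1]+v2.shape[1],3),np.uint8);o[:v.shape[0],:v.shape[1]]=v;o[:v2.shape[0],v.shape[1]:]=v2
cv2.imwrite('pics/b2.png',o)
go(.425,-.159,.14,-6.1)
```

```text
t 24.3 p [ 0.5114 -0.1155  0.139 ] yaw -6.1 tilt [ 0.002 -0.   ] w 0.0596 F [-0.4  0.7  0.1]
turn 0.0005 | shift now-frame [-0.0813  0.0524 -0.001 ] | shift after turn [-0.0813  0.0524 -0.001 ] q6 after -14.0
```

View pics/b2.png

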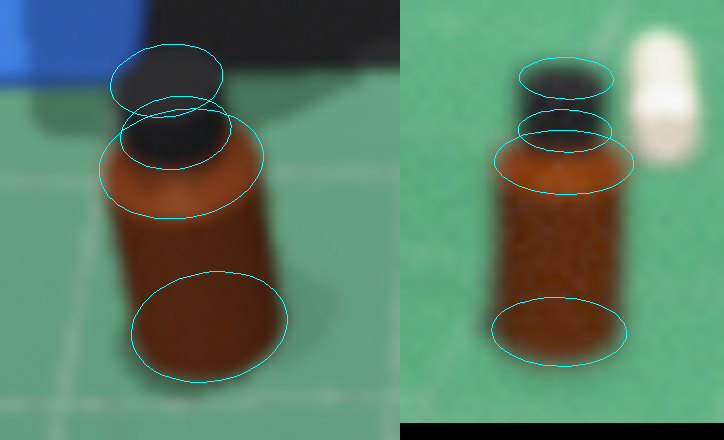

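Emit:
{"op": "send_rows", "data": {
  "increments": [
    [0.7, -0.04, 0.026, 0, 0],
    [0.7, -0.039, 0.0266, 0, 0],
    [0.7, 0, 0, 0, 0],
    [0.7, 0, 0, 0, 0]
  ]
}}

```text
clock: 24.8
position: [0.4274, -0.1596, 0.1391]
ee_rot: [0.0, 0.999, -0.053, 0.001]
contact_force: [1.1, -0.4, 0.8]
width: 0.0598
```

```bash
python3 -c "
from h import *
go(.427,-.159,.045,-6.1)
c=snap('wrist','w20')
p=st()[0]['position'];print(proj(c,[[.427,-.159,.1],[.427,-.159,0]]))"
```

```text
t 24.8 p [ 0.4274 -0.1596  0.1391] yaw -6.1 tilt [ 0.002 -0.   ] w 0.0598 F [ 1.1 -0.4  0.8]
turn -0.0001 | shift now-frame [-0.0005 -0.0005  0.0941] | shift after turn [-0.0005 -0.0005  0.0941] q6 after -14.0
[[252.24591646 203.05062082]
 [252.4064248  174.22464017]]
```

View pics/w20.png

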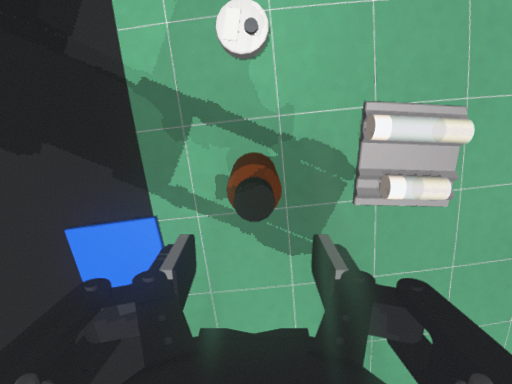

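Emit:
{"op": "send_rows", "data": {
  "increments": [
    [0.7, 0.001, -0.002, 0.04, 0],
    [0.7, 0, 0, 0.03, 0],
    [0.7, 0, 0, 0.015, 0],
    [0.7, 0, 0, 0.005, 0],
    [0.7, 0, 0, 0, 0]
  ]
}}

```text
clock: 25.48
position: [0.428, -0.1571, 0.0488]
ee_rot: [0.0, 0.999, -0.053, 0.0]
contact_force: [0.2, -1.5, 0.1]
width: 0.0595
```

```bash
python3 -c "
from h import *
go(.427,-.159,.045,-6.1)
c=snap('wrist','w21');snap('side','sd21',(240,110,330,200),6)"
```

```text
t 25.48 p [ 0.428  -0.1571  0.0488] yaw -6.0 tilt [ 0. -0.] w 0.0595 F [ 0.2 -1.5  0.1]
turn 0.0013 | shift now-frame [-0.0008  0.002   0.0038] | shift after turn [-0.0008  0.002   0.0038] q6 after -14.0
```

View pics/w21.png

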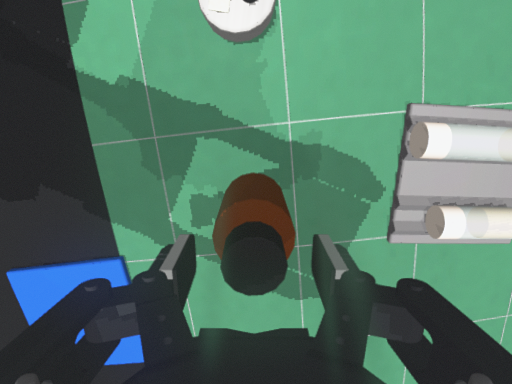

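View pics/sd21.png

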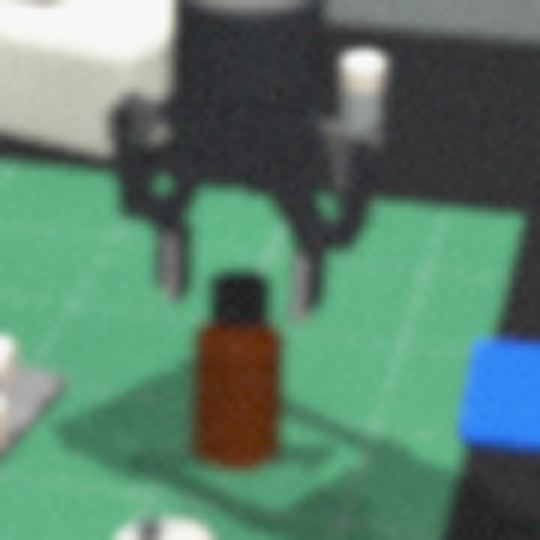

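Emit:
{"op": "send_rows", "data": {
  "increments": [
    [0.9, 0, 0, 0, 0],
    [0.9, 0, 0, 0, 0],
    [0.9, 0, 0, 0.02, 0],
    [0.9, 0, 0, 0.015, 0],
    [0.9, 0, 0, 0.004, 0],
    [0.9, 0, 0, 0, 0]
  ]
}}

```text
clock: 26.32
position: [0.4272, -0.1573, 0.01]
ee_rot: [0.0, 0.999, -0.053, 0.0]
contact_force: [0.3, 0.0, -0.4]
width: 0.0772
```

```bash
python3 -c "
from h import *
go(.427,-.159,.01,-6.1)
c=snap('wrist','w22');snap('side','sd22',(240,110,330,200),6)"
```

```text
t 26.32 p [ 0.4272 -0.1573  0.01  ] yaw -6.1 tilt [ 0. -0.] w 0.0772 F [ 0.3  0.  -0.4]
turn 0.0003 | shift now-frame [-0.      0.0017 -0.    ] | shift after turn [-0.      0.0017 -0.    ] q6 after -14.0
```

View pics/w22.png

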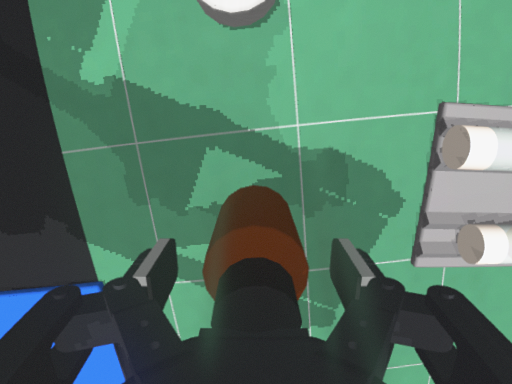

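View pics/sd22.png

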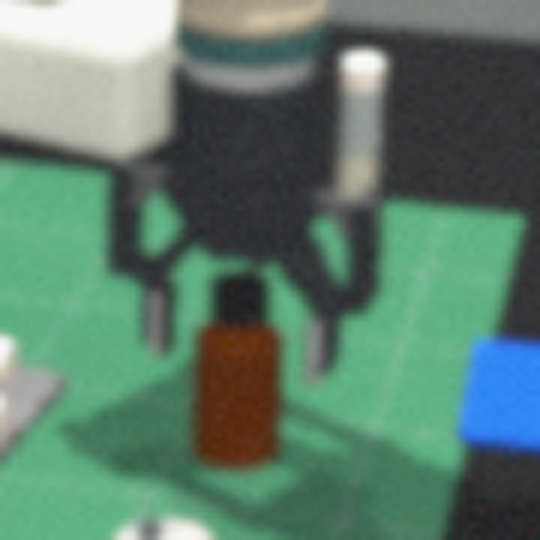

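Emit:
{"op": "send_rows", "data": {
  "increments": [
    [0.7, 0, 0, 0, 0],
    [0.6, 0, 0, 0, 0],
    [0.5, 0, 0, 0, 0],
    [0.4, 0, 0, 0, 0],
    [0.3, 0, 0, 0, 0],
    [0.3, 0, 0, 0, 0]
  ],
  "squeeze": 50
}}

```text
clock: 27.18
position: [0.4276, -0.1575, 0.0105]
ee_rot: [0.0, 0.999, -0.053, 0.001]
contact_force: [-0.2, 0.6, 5.0]
width: 0.0469
```

Emit:
{"op": "send_rows", "data": {
  "increments": [
    [0.2, 0, 0, 0, 0],
    [0.2, 0, 0, -0.01, 0],
    [0.2, 0, 0, -0.02, 0],
    [0.2, 0, 0, -0.03, 0],
    [0.2, 0, 0, 0, 0],
    [0.2, 0, 0, 0, 0]
  ]
}}

```text
clock: 27.92
position: [0.4264, -0.1569, 0.0692]
ee_rot: [-0.0, 0.999, -0.053, -0.001]
contact_force: [-0.7, 0.2, -1.3]
width: 0.0466
```

```bash
python3 -c "
from h import *
go(.6115,-.0205,.07,-6.1)
c=snap('wrist','w23');snap('side','sd23',(240,110,330,200),6)"
```

```text
t 27.93 p [ 0.4264 -0.1569  0.0692] yaw -6.1 tilt [-0.001  0.   ] w 0.0466 F [-0.7  0.2 -1.3]
turn 0.0004 | shift now-frame [ 0.1696 -0.1552 -0.0008] | shift after turn [ 0.1696 -0.1553 -0.0008] q6 after 4.0
```

View pics/sd23.png

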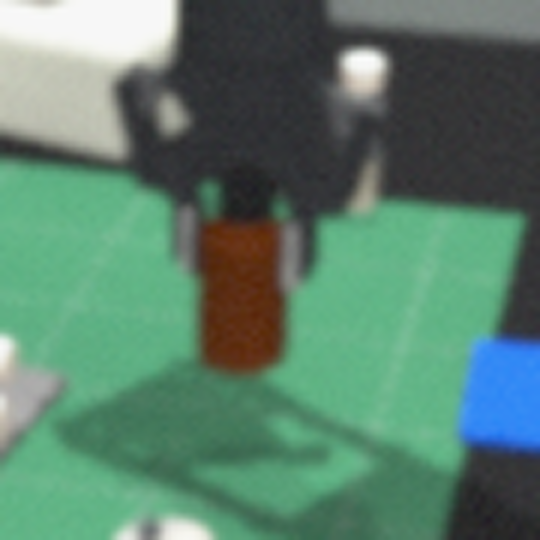

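Emit:
{"op": "send_rows", "data": {
  "increments": [
    [0.2, 0.03, -0.03, 0, 0],
    [0.2, 0.04, -0.035, 0, 0],
    [0.2, 0.04, -0.035, 0, 0],
    [0.2, 0.035, -0.035, 0, 0],
    [0.2, 0.025, -0.02, 0, 0],
    [0.2, 0, 0, 0, 0],
    [0.2, 0, 0, 0, 0]
  ]
}}

```text
clock: 28.9
position: [0.6109, -0.0211, 0.0684]
ee_rot: [0.0, 0.999, -0.053, -0.002]
contact_force: [-0.3, -0.8, -1.2]
width: 0.0466
```

```bash
python3 -c "
from h import *
go(.6115,-.0205,.0105,-6.1)
c=snap('wrist','w24');snap('scene','sc24',(130,160,350,310),3.6)"
```

```text
t 28.9 p [ 0.6109 -0.0211  0.0684] yaw -6.1 tilt [-0.004 -0.   ] w 0.0466 F [-0.3 -0.8 -1.2]
turn 0.0008 | shift now-frame [ 0.0005 -0.0007  0.0579] | shift after turn [ 0.0005 -0.0007  0.0579] q6 after 4.0
```

View pics/w24.png

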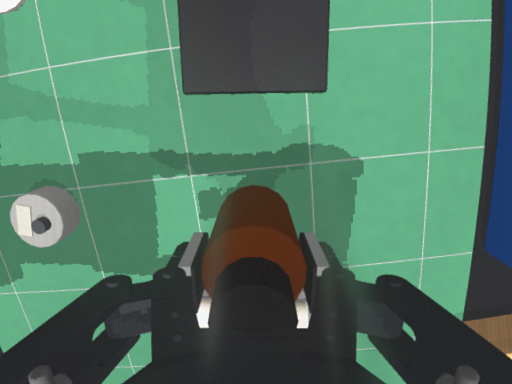

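View pics/sc24.png

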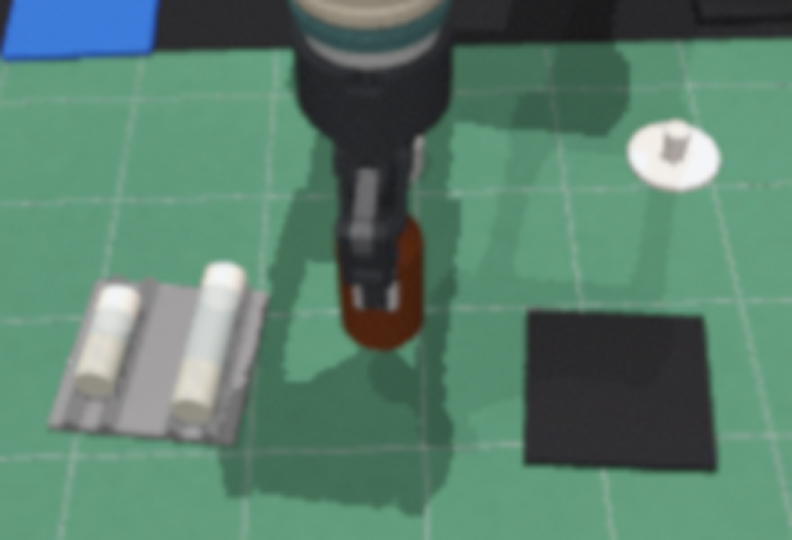

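Emit:
{"op": "send_rows", "data": {
  "increments": [
    [0.2, 0, 0, 0.02, 0],
    [0.2, 0, 0, 0.02, 0],
    [0.2, 0, 0, 0.01, 0],
    [0.2, 0, 0, 0.003, 0],
    [0.2, 0, 0, 0, 0]
  ]
}}

```text
clock: 29.62
position: [0.6128, -0.0214, 0.0172]
ee_rot: [0.0, 0.999, -0.053, 0.0]
contact_force: [-0.4, 0.6, -2.0]
width: 0.0468
```

Emit:
{"op": "send_rows", "data": {
  "increments": [
    [0.2, 0, 0, 0.002, 0],
    [0.2, 0, 0, 0.002, 0],
    [0.2, 0, 0, 0, 0]
  ]
}}

```text
clock: 30.0
position: [0.6125, -0.021, 0.0128]
ee_rot: [0.0, 0.999, -0.053, -0.0]
contact_force: [-0.6, -0.1, -1.1]
width: 0.0466
```

```bash
python3 -c "
from h import *
go(.6115,-.0205,.0105,-6.1)
c=json.load(open('pics/w24.json'));P=toz(c,[(184,94),(327,92)],.002);print(P); e=P[1]-P[0];print(np.linalg.norm(e),np.degrees(np.arctan2(e[1],e[0])))"
```

```text
t 30.0 p [ 0.6125 -0.021   0.0128] yaw -6.1 tilt [-0. -0.] w 0.0466 F [-0.6 -0.1 -1.1]
turn 0.0005 | shift now-frame [-0.0011 -0.0004  0.0023] | shift after turn [-0.0011 -0.0004  0.0023] q6 after 4.0
[[0.56561961 0.06494692 0.002     ]
 [0.67656452 0.05478262 0.002     ]]
0.11140954112562096 -5.234578474184747
```

Emit:
{"op": "send_rows", "data": {
  "increments": [
    [0.2, 0, 0, 0.0015, 0],
    [0.2, 0, 0, 0.001, 0],
    [0.2, 0, 0, 0, 0]
  ]
}}

```text
clock: 30.38
position: [0.6126, -0.021, 0.0105]
ee_rot: [0.0, 0.999, -0.053, 0.0]
contact_force: [-1.2, 0.7, 1.4]
width: 0.0463
```

Emit:
{"op": "send_rows", "data": {
  "increments": [
    [0.55, 0, 0, 0, 0],
    [0.6, 0, 0, 0, 0],
    [0.65, 0, 0, 0, 0],
    [0.75, 0, 0, 0, 0],
    [0.85, 0, 0, 0, 0],
    [0.85, 0, 0, 0, 0]
  ]
}}

```text
clock: 31.12
position: [0.6126, -0.0211, 0.0103]
ee_rot: [0.0, 0.999, -0.053, 0.0]
contact_force: [0.9, 0.9, -0.7]
width: 0.0728
```

Emit:
{"op": "send_rows", "data": {
  "increments": [
    [0.9, 0, 0, -0.02, 0],
    [0.9, 0, 0, -0.04, 0],
    [0.9, 0, 0, -0.05, 0],
    [0.9, 0, 0, -0.03, 0],
    [0.9, 0, 0, 0, 0]
  ]
}}

```text
clock: 31.75
position: [0.6145, -0.0213, 0.1533]
ee_rot: [0.0, 0.999, -0.053, 0.003]
contact_force: [-0.2, 0.3, -0.3]
width: 0.0768
```

```bash
python3 -c "
from h import *
go(.431,.326,.14,-6.1)
c=snap('wrist','w25');snap('scene','sc25')"
```

```text
t 31.75 p [ 0.6145 -0.0213  0.1533] yaw -6.1 tilt [ 0.006 -0.001] w 0.0768 F [-0.2  0.3 -0.3]
turn 0.0005 | shift now-frame [-0.2192 -0.326   0.0133] | shift after turn [-0.2194 -0.3259  0.0133] q6 after 43.0
```

View pics/sc25.png

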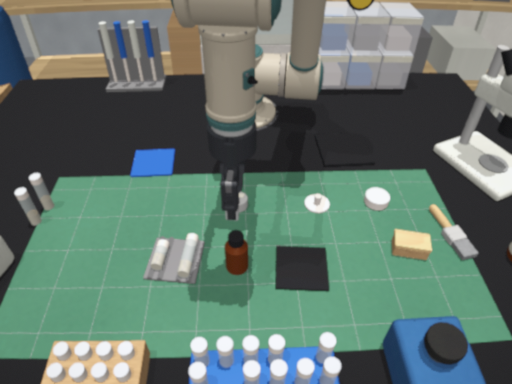

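Emit:
{"op": "send_rows", "data": {
  "increments": [
    [1, -0.031, -0.046, 0, 0],
    [1, -0.031, -0.046, 0, 0],
    [1, -0.031, -0.046, 0, 0],
    [1, -0.031, -0.046, 0, 0],
    [1, -0.031, -0.046, 0, 0],
    [1, -0.031, -0.046, 0.013, 0],
    [1, -0.033, -0.05, 0, 0],
    [1, 0, 0, 0, 0]
  ]
}}

```text
clock: 32.85
position: [0.4257, 0.3288, 0.1351]
ee_rot: [0.001, 0.999, -0.05, -0.002]
contact_force: [-0.4, 0.3, -0.2]
width: 0.0855
```

Emit:
{"op": "send_rows", "data": {
  "increments": [
    [1, 0, 0, 0, 0],
    [1, 0, 0, 0, 0]
  ]
}}

```text
clock: 33.1
position: [0.4297, 0.3249, 0.1366]
ee_rot: [0.001, 0.999, -0.054, -0.0]
contact_force: [0.1, 0.9, 0.2]
width: 0.0856
```

```bash
python3 -c "
from h import *
go(.431,.326,.14,-6.1)
c=snap('wrist','w26')"
```

```text
t 33.1 p [0.4297 0.3249 0.1366] yaw -6.2 tilt [-0.001 -0.001] w 0.0856 F [0.1 0.9 0.2]
turn -0.0012 | shift now-frame [ 0.0012 -0.0012 -0.0034] | shift after turn [ 0.0012 -0.0012 -0.0034] q6 after 43.0
```

View pics/w26.png

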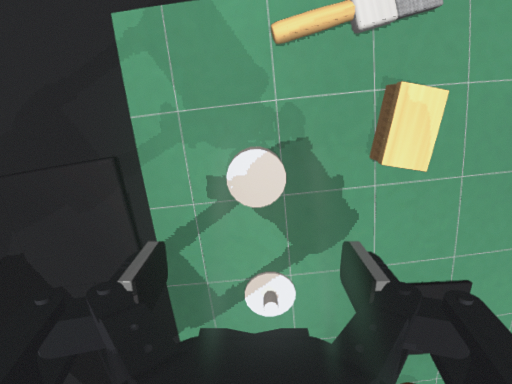

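Run:
```python
from h import *
c=json.load(open('pics/w26.json'));im=cv2.imread('pics/w26.png')
for x0,y0,x1,y1 in[(215,140,300,220),(235,265,305,325)]:
    g=im[y0:y1,x0:x1].min(2);m=(g>150).astype(np.uint8)
    cs=cv2.findContours(m,0,1)[0];k=max(cs,key=cv2.contourArea)
    e=cv2.fitEllipse(k);print((e[0][0]+x0,e[0][1]+y0),e[1],cv2.contourArea(k))
print(toz(c,[(256.5,179)],.024),toz(c,[(270,294)],.005))
v=cv2.resize(im[130:230,200:320],None,fx=5,fy=5,interpolation=cv2.INTER_CUBIC);cv2.imwrite('pics/w26a.png',v)
P=toz(c,[(256.5,179)],.024)[0];go(P[0],P[1],-.025,-6.1)
```

```text
(255.75566864013672, 177.63701629638672) (57.61182403564453, 58.8272819519043) 2660.5
(269.88064193725586, 294.36334800720215) (42.884307861328125, 50.50517272949219) 1699.5
[[0.43313707 0.32601641 0.024     ]] [[0.43426399 0.17839109 0.005     ]]
t 33.15 p [0.4298 0.3249 0.1368] yaw -6.2 tilt [-0.001 -0.001] w 0.0853 F [0.4 0.8 0.1]
turn -0.0016 | shift now-frame [ 0.0032 -0.0015  0.1618] | shift after turn [ 0.0032 -0.0015  0.1618] q6 after 43.0
```

View pics/w26a.png

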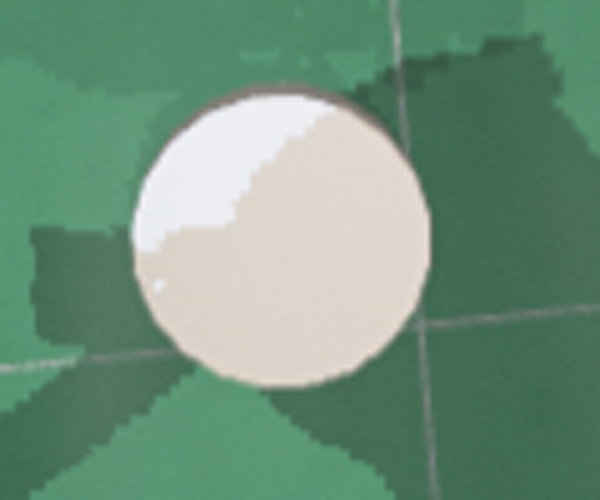

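Emit:
{"op": "send_rows", "data": {
  "increments": [
    [1, 0.003, -0.002, 0.05, 0],
    [1, 0, 0, 0.05, 0],
    [1, 0, 0, 0.035, 0],
    [1, 0, 0, 0.018, 0],
    [1, 0, 0, 0, 0],
    [1, 0, 0, 0, 0]
  ]
}}

```text
clock: 33.9
position: [0.4336, 0.3277, -0.015]
ee_rot: [-0.0, 0.999, -0.054, 0.001]
contact_force: [-0.3, -0.3, -0.3]
width: 0.0858
```

```bash
python3 -c "
from h import *
go(.433,.3265,-.028,-6.1)
c=snap('wrist','w27')"
```

```text
t 33.9 p [ 0.4336  0.3277 -0.015 ] yaw -6.1 tilt [0.001 0.001] w 0.0858 F [-0.3 -0.3 -0.3]
turn -0.0009 | shift now-frame [-0.0005  0.0012  0.013 ] | shift after turn [-0.0005  0.0012  0.013 ] q6 after 43.0
```

View pics/w27.png

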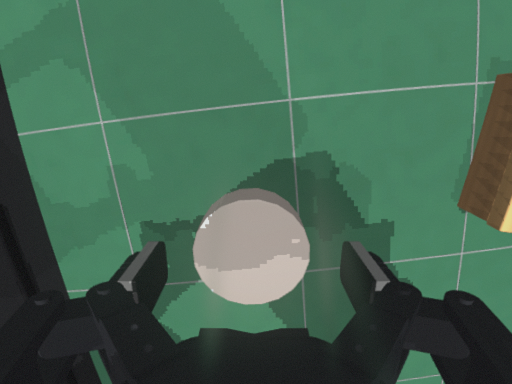

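Dish centred between the pads (col ≈ 252). Lower and close.

Emit:
{"op": "send_rows", "data": {
  "increments": [
    [1, 0, 0.001, 0.008, 0],
    [1, 0, 0, 0.005, 0],
    [0.9, 0, 0, 0, 0],
    [0.8, 0, 0, 0, 0],
    [0.6, 0, 0, 0, 0],
    [0.4, 0, 0, 0, 0],
    [0.4, 0, 0, 0, 0]
  ]
}}

```text
clock: 34.83
position: [0.4325, 0.3271, -0.0281]
ee_rot: [-0.0, 0.999, -0.053, 0.0]
contact_force: [-0.5, -0.1, 5.2]
width: 0.0582
```

```bash
python3 -c "
from h import *
go(.433,.3265,-.028,-6.1)
c=snap('wrist','w28')"
```

```text
t 34.83 p [ 0.4325  0.3271 -0.0281] yaw -6.1 tilt [0.001 0.   ] w 0.0582 F [-0.5 -0.1  5.2]
turn 0.0005 | shift now-frame [ 0.0006  0.0006 -0.0001] | shift after turn [ 0.0006  0.0006 -0.0001] q6 after 43.0
```

View pics/w28.png

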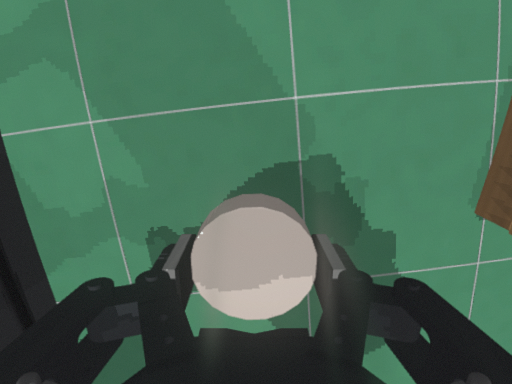

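Emit:
{"op": "send_rows", "data": {
  "increments": [
    [0.4, 0, 0, -0.005, 0],
    [0.4, 0, 0, -0.02, 0],
    [0.4, 0, 0, -0.03, 0],
    [0.4, 0, 0, -0.02, 0],
    [0.4, 0, 0, 0, 0],
    [0.4, 0, 0, 0, 0]
  ]
}}

```text
clock: 35.62
position: [0.4317, 0.3265, 0.0455]
ee_rot: [0.0, 0.999, -0.053, -0.001]
contact_force: [-1.1, -0.3, -0.9]
width: 0.0579
```

```bash
python3 -c "
from h import *
go(.6263,.1146,.045,-6.1)
c=snap('wrist','w29')"
```

```text
t 35.62 p [0.4317 0.3265 0.0455] yaw -6.1 tilt [-0.001 -0.001] w 0.0579 F [-1.1 -0.3 -0.9]
turn 0.0005 | shift now-frame [0.2159 0.1902 0.0005] | shift after turn [0.216  0.1901 0.0005] q6 after 16.0
```

View pics/w29.png

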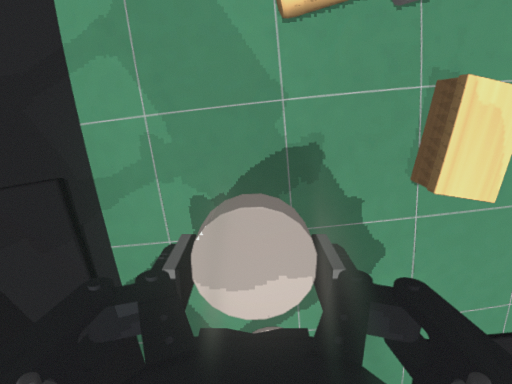

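Emit:
{"op": "send_rows", "data": {
  "increments": [
    [0.4, 0.03, 0.026, 0, 0],
    [0.4, 0.04, 0.035, 0, 0],
    [0.4, 0.04, 0.036, 0, 0],
    [0.4, 0.04, 0.036, 0, 0],
    [0.4, 0.04, 0.035, 0, 0],
    [0.4, 0.026, 0.022, 0, 0],
    [0.4, 0, 0, 0, 0],
    [0.4, 0, 0, 0, 0]
  ]
}}

```text
clock: 36.67
position: [0.6256, 0.1153, 0.0449]
ee_rot: [0.0, 0.999, -0.053, -0.002]
contact_force: [-0.3, 0.7, -1.8]
width: 0.0579
```

```bash
python3 -c "
from h import *
go(.6263,.1146,-.02,-6.1)
c=snap('wrist','w30')"
```

```text
t 36.67 p [0.6256 0.1153 0.0449] yaw -6.1 tilt [-0.003  0.   ] w 0.0579 F [-0.3  0.7 -1.8]
turn 0.0 | shift now-frame [0.0008 0.0006 0.0649] | shift after turn [0.0008 0.0006 0.0649] q6 after 16.0
```

View pics/w30.png

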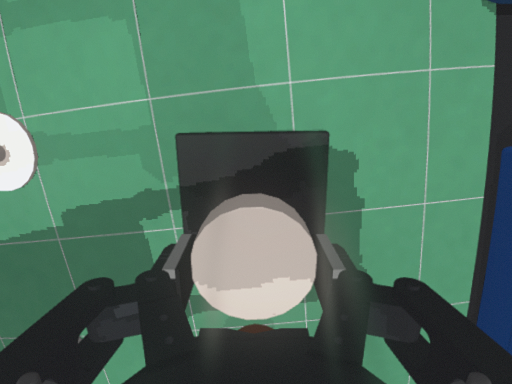

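```bash
python3 -c "
from h import *
c=json.load(open('pics/w30.json'));P=toz(c,[(177.5,133),(328.5,130.5)],.004);m=P.mean(0);print(P,m+.055*np.array([np.sin(np.radians(-5.2)),-np.cos(np.radians(-5.2)),0]),np.linalg.norm(P[1]-P[0]))
print(toz(c,[(254,256.5)],.045+.0281+.024))"
```

```text
[[0.57702008 0.17361935 0.004     ]
 [0.6850926  0.16395426 0.004     ]] [0.62607155 0.11401317 0.004     ] 0.10850384725311717
[[0.62682559 0.11981688 0.0971    ]]
```

Emit:
{"op": "send_rows", "data": {
  "increments": [
    [0.4, 0.0005, 0.0015, 0.03, 0],
    [0.4, 0, 0, 0.02, 0],
    [0.4, 0, 0, 0.01, 0],
    [0.4, 0, 0, 0, 0],
    [0.4, 0, 0, 0.002, 0],
    [0.4, 0, 0, 0, 0]
  ]
}}

```text
clock: 37.48
position: [0.6279, 0.1137, -0.015]
ee_rot: [-0.0, 0.999, -0.053, 0.001]
contact_force: [0.1, 0.7, -0.3]
width: 0.0579
```

Emit:
{"op": "send_rows", "data": {
  "increments": [
    [0.4, 0, 0, 0.001, 0],
    [0.4, 0, 0, 0.001, 0],
    [0.4, 0, 0, 0, 0]
  ]
}}

```text
clock: 37.85
position: [0.6273, 0.1135, -0.0177]
ee_rot: [0.0, 0.999, -0.053, -0.0]
contact_force: [0.7, 0.1, -1.6]
width: 0.0577
```

Emit:
{"op": "send_rows", "data": {
  "increments": [
    [0.4, 0, 0, 0.001, 0],
    [0.4, 0, 0, 0.001, 0],
    [0.4, 0, 0, 0, 0]
  ]
}}

```text
clock: 38.22
position: [0.6273, 0.1136, -0.0199]
ee_rot: [0.0, 0.999, -0.053, -0.0]
contact_force: [-0.9, -0.6, -1.5]
width: 0.0577
```

Emit:
{"op": "send_rows", "data": {
  "increments": [
    [0.4, 0, 0, 0.001, 0],
    [0.4, 0, 0, 0, 0]
  ]
}}

```text
clock: 38.48
position: [0.6274, 0.1136, -0.02]
ee_rot: [0.0, 0.999, -0.053, 0.0]
contact_force: [-1.4, -0.3, 3.7]
width: 0.058
```

Contact. Release and back off.

Emit:
{"op": "send_rows", "data": {
  "increments": [
    [0.75, 0, 0, 0, 0],
    [0.8, 0, 0, 0, 0],
    [0.9, 0, 0, 0, 0],
    [1, 0, 0, 0, 0],
    [1, 0, 0, -0.03, 0],
    [1, 0, 0, -0.05, 0],
    [1, 0, 0, -0.04, 0],
    [1, 0, 0, 0, 0]
  ]
}}

```text
clock: 39.48
position: [0.6303, 0.1139, 0.1033]
ee_rot: [-0.0, 0.999, -0.053, 0.004]
contact_force: [0.1, 1.1, -0.9]
width: 0.0852
```

```bash
python3 -c "
from h import *
go(.434,.178,.1,-6.1)
c=snap('wrist','w31')"
```

```text
t 39.48 p [0.6303 0.1139 0.1033] yaw -6.1 tilt [0.008 0.001] w 0.0852 F [ 0.1  1.1 -0.9]
turn 0.0005 | shift now-frame [-0.2019 -0.043   0.0033] | shift after turn [-0.202  -0.0429  0.0033] q6 after 28.0
```

View pics/w31.png

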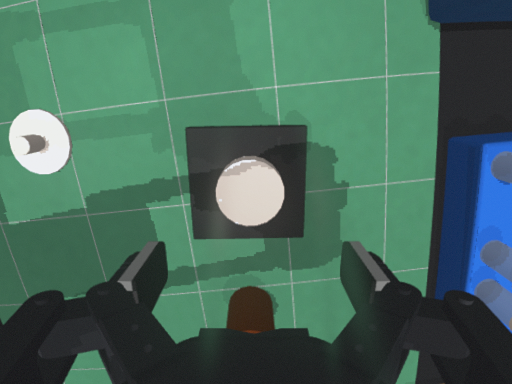

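Run:
```python
from h import *
c=json.load(open('pics/w31.json'));im=cv2.imread('pics/w31.png')
v=cv2.resize(im[120:250,180:320],None,fx=4.5,fy=4.5,interpolation=cv2.INTER_CUBIC);cv2.imwrite('pics/w31a.png',v)
P=toz(c,[(187,127),(306,126),(303,238),(194,239)],.008);print(P,P.mean(0))
print(toz(c,[(250.5,191.5)],.032))
```

```text
[[0.57799256 0.173531   0.008     ]
 [0.68396165 0.16308183 0.008     ]
 [0.67475747 0.05438319 0.008     ]
 [0.56687024 0.06507547 0.008     ]] [0.62589548 0.11401787 0.008     ]
[[0.62875876 0.11457204 0.032     ]]
```

View pics/w31a.png

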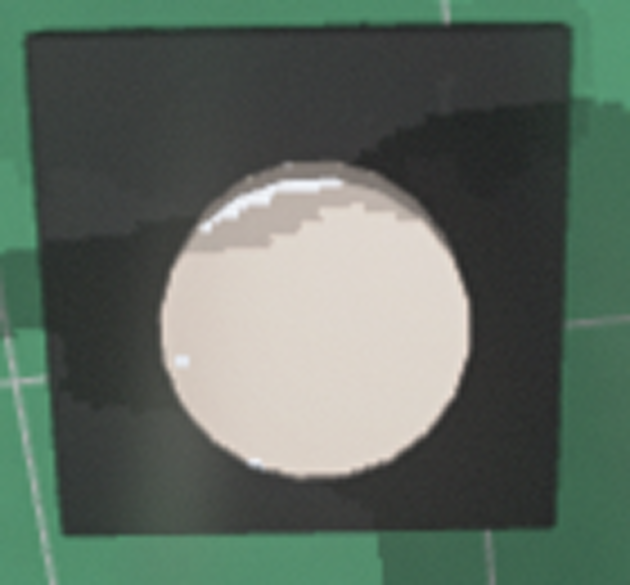

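Emit:
{"op": "send_rows", "data": {
  "increments": [
    [0.8, -0.03, -0.006, 0, 0],
    [0.6, -0.04, -0.009, 0, 0],
    [0.6, -0.045, -0.01, 0, 0],
    [0.6, -0.045, -0.01, 0, 0],
    [0.6, -0.041, -0.008, 0, 0],
    [0.6, 0, 0, 0, 0],
    [0.6, 0, 0, 0, 0]
  ]
}}

```text
clock: 40.4
position: [0.4323, 0.1775, 0.0986]
ee_rot: [0.0, 0.999, -0.053, -0.0]
contact_force: [0.5, 0.1, 0.4]
width: 0.0514
```

```bash
python3 -c "
from h import *
go(.434,.178,-.022,-6.1)
c=snap('wrist','w32')"
```

```text
t 40.4 p [0.4323 0.1775 0.0986] yaw -6.1 tilt [-0. -0.] w 0.0514 F [0.5 0.1 0.4]
turn 0.0008 | shift now-frame [ 0.0016 -0.0006  0.1206] | shift after turn [ 0.0016 -0.0006  0.1206] q6 after 28.0
```

View pics/w32.png

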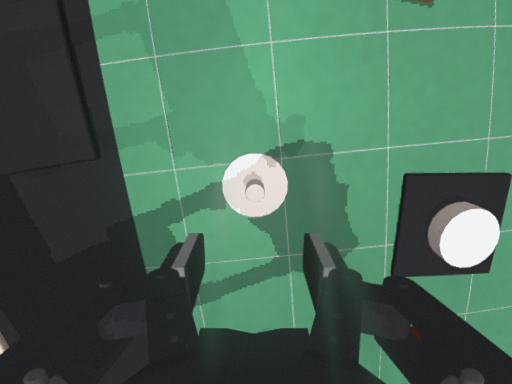

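```bash
python3 -c "
from h import *
c=json.load(open('pics/w32.json'));print(toz(c,[(255,185)],.004),toz(c,[(255,194)],.029))"
```

```text
[[0.43412381 0.17746205 0.004     ]] [[0.4338471  0.17605469 0.029     ]]
```

Emit:
{"op": "send_rows", "data": {
  "increments": [
    [0.55, 0.0017, 0.0005, 0.04, 0],
    [0.55, 0, 0, 0.04, 0],
    [0.55, 0, 0, 0.025, 0],
    [0.55, 0, 0, 0, 0],
    [0.55, 0, 0, 0.006, 0],
    [0.55, 0, 0, 0, 0]
  ]
}}

```text
clock: 41.2
position: [0.4346, 0.177, -0.0112]
ee_rot: [-0.0, 0.999, -0.053, 0.001]
contact_force: [0.3, -0.1, 0.8]
width: 0.047
```

```bash
python3 -c "
from h import *
go(.434,.177,-.022,-6.1)
c=snap('wrist','w33')"
```

```text
t 41.2 p [ 0.4346  0.177  -0.0112] yaw -6.1 tilt [0.001 0.   ] w 0.047 F [ 0.3 -0.1  0.8]
turn 0.0002 | shift now-frame [-0.0006  0.0001  0.0108] | shift after turn [-0.0006  0.0001  0.0108] q6 after 28.0
```

View pics/w33.png

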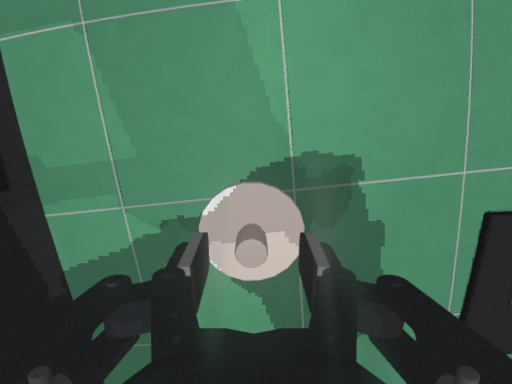

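Emit:
{"op": "send_rows", "data": {
  "increments": [
    [0.55, 0, 0, 0.005, 0],
    [0.5, 0, 0, 0.004, 0],
    [0.4, 0, 0, 0, 0],
    [0.3, 0, 0, 0, 0],
    [0.2, 0, 0, 0, 0],
    [0.1, 0, 0, 0, 0],
    [0, 0, 0, 0, 0],
    [0, 0, 0, 0, 0]
  ],
  "squeeze": 40
}}

```text
clock: 42.25
position: [0.4338, 0.177, -0.0205]
ee_rot: [-0.0, 0.999, -0.053, 0.0]
contact_force: [-1.7, 0.0, 3.5]
width: 0.0149
```

```bash
python3 -c "
from h import *
go(.434,.177,-.022,-6.1)
c=snap('wrist','w34')"
```

```text
t 42.25 p [ 0.4338  0.177  -0.0205] yaw -6.1 tilt [ 0. -0.] w 0.0149 F [-1.7  0.   3.5]
turn 0.0005 | shift now-frame [ 0.0002 -0.0001  0.0015] | shift after turn [ 0.0002 -0.0001  0.0015] q6 after 28.0
```

View pics/w34.png

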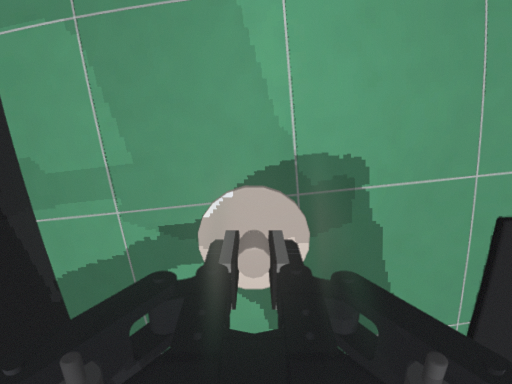

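Emit:
{"op": "send_rows", "data": {
  "increments": [
    [0, 0, 0, -0.005, 0],
    [0, 0, 0, -0.02, 0],
    [0, 0, 0, -0.04, 0],
    [0, 0, 0, -0.02, 0],
    [0, 0, 0, 0, 0],
    [0, 0, 0, 0, 0]
  ]
}}

```text
clock: 43.05
position: [0.4329, 0.1767, 0.0635]
ee_rot: [0.0, 0.999, -0.053, -0.001]
contact_force: [0.8, 0.3, -0.6]
width: 0.0153
```

```bash
python3 -c "
from h import *
go(.628,.1145,.065,-6.1)
c=snap('wrist','w35')"
```

```text
t 43.05 p [0.4329 0.1767 0.0635] yaw -6.1 tilt [-0.001 -0.   ] w 0.0153 F [ 0.8  0.3 -0.6]
turn 0.0004 | shift now-frame [ 0.2006  0.0412 -0.0015] | shift after turn [ 0.2006  0.0411 -0.0015] q6 after 16.0
```

View pics/w35.png

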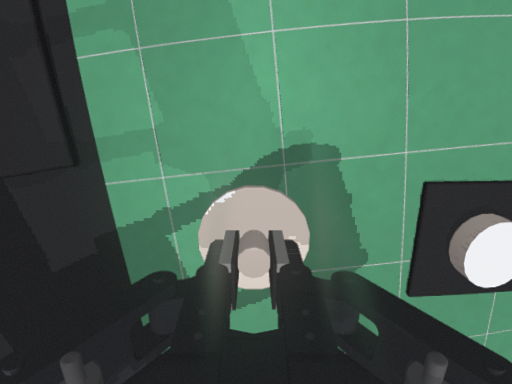

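Lid is held. Move over the dish.

Emit:
{"op": "send_rows", "data": {
  "increments": [
    [0, 0.03, 0.006, 0, 0],
    [0, 0.04, 0.008, 0, 0],
    [0, 0.045, 0.009, 0, 0],
    [0, 0.045, 0.009, 0, 0],
    [0, 0.04, 0.009, 0, 0],
    [0, 0, 0, 0, 0],
    [0, 0, 0, 0, 0],
    [0, 0, 0, 0, 0]
  ]
}}

```text
clock: 44.1
position: [0.6264, 0.1155, 0.0636]
ee_rot: [0.0, 0.999, -0.053, -0.001]
contact_force: [-0.4, 0.0, 0.3]
width: 0.0154
```

```bash
python3 -c "
from h import *
go(.628,.1145,.0115,-6.1)
c=snap('wrist','w36');snap('side','sd36',(150,170,260,260),6)"
```

```text
t 44.1 p [0.6264 0.1155 0.0636] yaw -6.0 tilt [-0.002 -0.   ] w 0.0154 F [-0.4  0.   0.3]
turn 0.0011 | shift now-frame [0.0017 0.0008 0.0521] | shift after turn [0.0017 0.0008 0.0521] q6 after 16.0
```

View pics/w36.png

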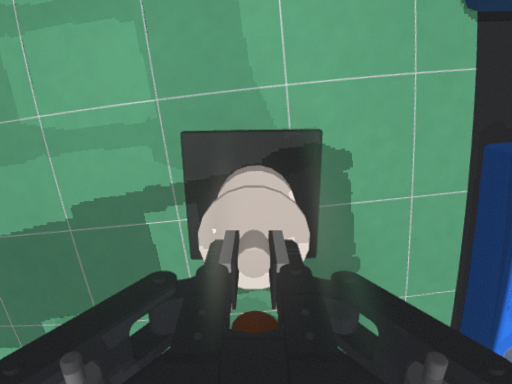

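View pics/sd36.png

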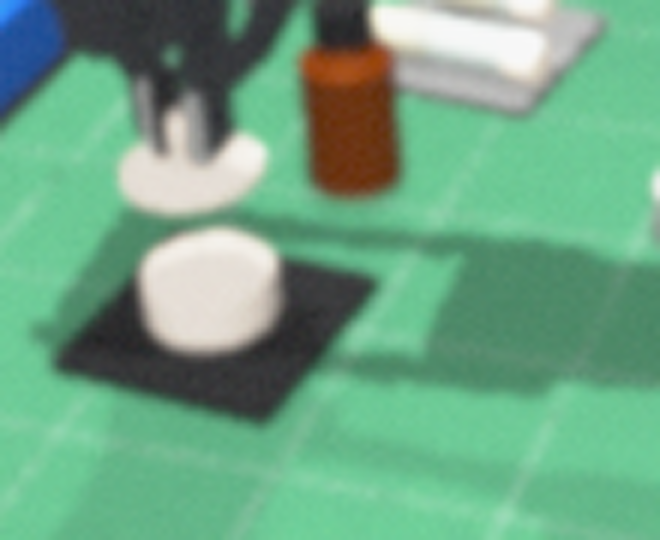

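Emit:
{"op": "send_rows", "data": {
  "increments": [
    [0, 0.0017, 0.0008, 0.025, 0],
    [0, 0, 0, 0.015, 0],
    [0, 0, 0, 0.007, 0],
    [0, 0, 0, 0, 0],
    [0, 0, 0, 0.002, 0],
    [0, 0, 0, 0, 0]
  ]
}}

```text
clock: 44.95
position: [0.6301, 0.1141, 0.0157]
ee_rot: [-0.0, 0.999, -0.053, 0.0]
contact_force: [-0.1, -0.7, -0.3]
width: 0.0154
```

Emit:
{"op": "send_rows", "data": {
  "increments": [
    [0, 0, 0, 0.001, 0],
    [0, 0, 0, 0.001, 0],
    [0, 0, 0, 0, 0]
  ]
}}

```text
clock: 45.32
position: [0.6298, 0.114, 0.0132]
ee_rot: [0.0, 0.999, -0.053, -0.0]
contact_force: [0.2, 0.2, -0.8]
width: 0.0157
```

Emit:
{"op": "send_rows", "data": {
  "increments": [
    [0, -0.001, 0, 0.001, 0],
    [0, 0, 0, 0.001, 0],
    [0, 0, 0, 0, 0]
  ]
}}

```text
clock: 45.7
position: [0.6286, 0.1142, 0.0115]
ee_rot: [0.0, 0.999, -0.053, -0.0]
contact_force: [-1.7, 0.8, 2.3]
width: 0.0152
```

Emit:
{"op": "send_rows", "data": {
  "increments": [
    [0.25, 0, 0, 0, 0],
    [0.35, 0, 0, 0, 0],
    [0.45, 0, 0, 0, 0],
    [0.55, 0, 0, 0, 0],
    [0.55, 0, 0, -0.03, 0],
    [0.55, 0, 0, -0.05, 0],
    [0.55, 0, 0, -0.06, 0],
    [0.55, 0, 0, 0, 0]
  ]
}}

```text
clock: 46.7
position: [0.6328, 0.1145, 0.1574]
ee_rot: [-0.001, 0.999, -0.053, 0.006]
contact_force: [-0.1, 0.4, -0.8]
width: 0.0468
```

Emit:
{"op": "send_rows", "data": {
  "increments": [
    [0.55, -0.05, -0.02, -0.02, 0],
    [0.55, -0.05, -0.02, 0, 0],
    [0.55, -0.05, -0.02, 0, 0],
    [0.55, -0.03, -0.02, 0, 0],
    [0.55, 0, 0, 0, 0],
    [0.55, 0, 0, 0, 0]
  ]
}}

```text
clock: 47.45
position: [0.4587, 0.2125, 0.1709]
ee_rot: [0.0, 0.999, -0.053, 0.0]
contact_force: [0.3, -0.0, -0.2]
width: 0.0468
```

Run:
```python
from h import *
go(.5,.18,.2,-6.1)
snap('wrist','w40');snap('scene','sc40',(130,160,350,310),3.6);snap('side','sd40',(120,120,320,320),3)
```

```text
t 47.45 p [0.4587 0.2125 0.1709] yaw -6.0 tilt [ 0.    -0.001] w 0.0468 F [ 0.3 -0.  -0.2]
turn 0.0009 | shift now-frame [ 0.0445  0.028  -0.0291] | shift after turn [ 0.0445  0.028  -0.0291] q6 after 26.0
```

View pics/w40.png

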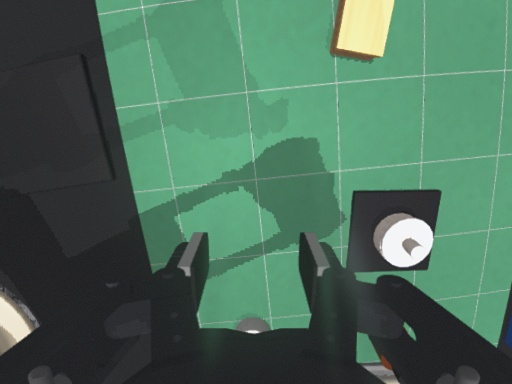

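View pics/sc40.png

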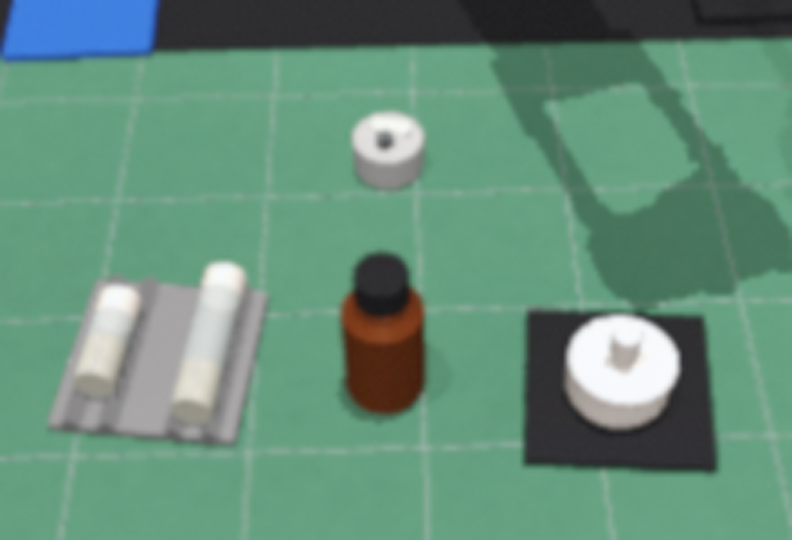

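View pics/sd40.png

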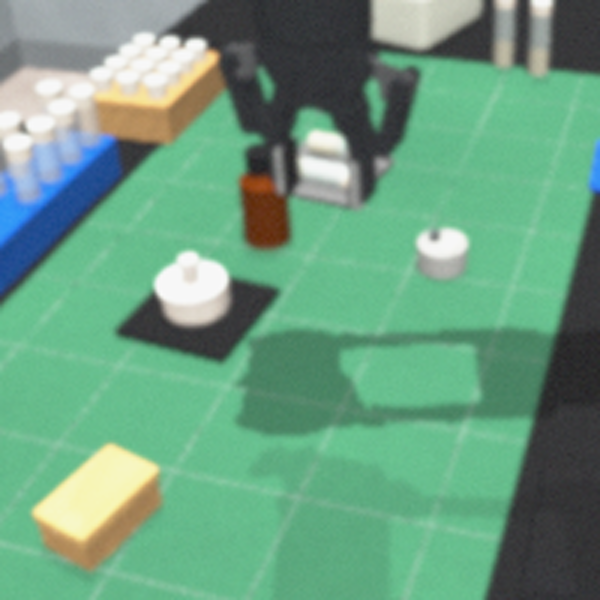

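Run:
```python
from h import *
c=json.load(open('pics/sc40.json'));v=cv2.imread('pics/sc40.png')
t=np.radians(-7.0);ex=np.array([np.cos(t),np.sin(t)]);ey=np.array([-np.sin(t),np.cos(t)]);r=np.array([.596,-.155])
def dr(P,col): cv2.polylines(v,[((proj(c,P)-[130,160]+.5)*3.6-.5).astype(int)],True,col,1)
a=np.linspace(0,2*np.pi,50)
for y,L in((.03,.05),(-.03,.032)):
  for s in(-1,1): # end circles
    m=r+ex*L*s+ey*y
    dr(np.c_[m[0]+.0125*np.cos(a)*ey[0],m[1]+.0125*np.cos(a)*ey[1],.021+.0125*np.sin(a)],(0,0,255))
for x,y,R,z in((.626,.1143,.031,.037),(.626,.1143,.030,.008),(.6115,-.0202,.024,0),(.6115,-.0202,.016,.1)):
  dr(np.c_[x+R*np.cos(a),y+R*np.sin(a),0*a+z],(255,0,255))
dr([[*(r+ex*.055*i+ey*.055*j),.008] for i,j in((1,1),(1,-1),(-1,-1),(-1,1))],(255,255,0))
cv2.imwrite('pics/ov.png',v)
```

```text
(no output)
```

View pics/ov.png

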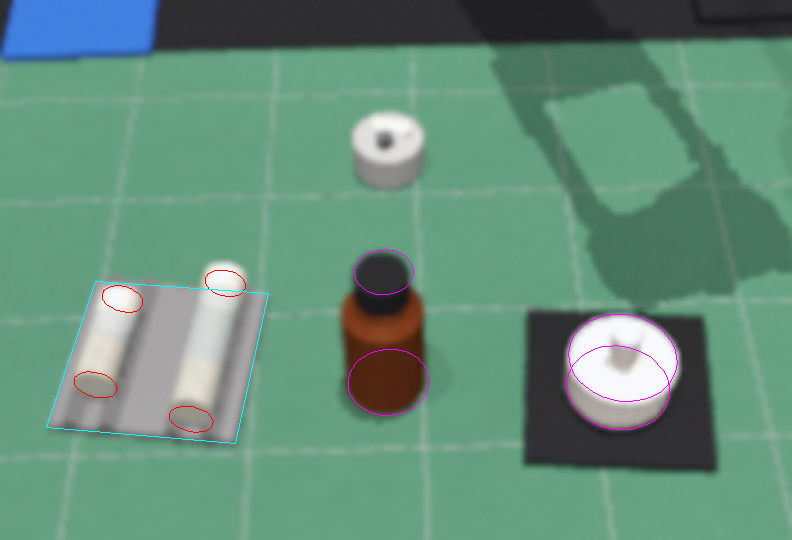

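Run:
```python
from h import *
c=json.load(open('pics/w18.json'))
P=toz(c,[(393/3+120,109/3+110)],.0335);Q=toz(c,[(393/3+120,118/3+110)],.021);print(P,Q)
t=np.radians(-7.2);ex=np.array([np.cos(t),np.sin(t)])
for q in(P,Q):print("centre offset along groove",(q[0,:2]-[.596,-.155])@ex+.05)
```

```text
[[ 0.54429687 -0.11866552  0.0335    ]] [[ 0.54718935 -0.11912295  0.021     ]]
centre offset along groove -0.005849356305708507
centre offset along groove -0.0029223493831850994
```

```bash
python3 -c "
from rig import manip
print(manip.get_state()['clock']);print(manip.sign_off())"
```

```text
47.6
the job is handed in; nothing more can be done
None
```

I laid out the whole place and handed it in at 47.6 s of the 128 s allowed; no verdict was reported. The dish is on the black plate, the lid is on the dish, and the bottle stands midway between plate and rest. The long vial lies in the groove nearer the plate and the short vial in the other.

**Last checks from the cameras:**
- **Dish:** about 2–3 mm off the plate centre.
- **Lid:** on the dish and concentric with it by eye; I did not measure it.
- **Bottle:** upright and within a few mm of the midpoint.
- **Vials:** both seated in their grooves. The short one is about 3 mm off centre lengthwise.
- **Bystanders:** the slide box and tally counter look unmoved, and the gripper is clear of everything.

**What went wrong or disagreed:**
- **Short vial grasp:** the fingertips are really about 32–36 mm behind the reported TCP. My first two tries closed above the short vial, the second pressing on it with about 20 N. A third grip was too shallow, so I let go and lowered before lifting it.
- **Vial rest position:** the scene and wrist cameras differed by about 2 mm, and I used the wrist camera.
- **Long vial:** it is 3–9 mm off centre lengthwise toward the robot. The two cameras disagree on the amount, but either is inside the 20 mm limit.

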